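# Push the toffee log out of its tube mould and lay it up for slicing

### The arm

A 7-joint arm with a two-finger parallel gripper is mounted at the origin on the work surface. World frame = base frame: x ahead of the robot, y to its left, z up, the work surface at z = 0. Lengths are in mm, angles in rad, forces in N, time in s.
With the tool pointing down it reaches from about 400 to 875 mm from the base axis. Payload 4.4 kg.
Tool frame: the origin (TCP) lies midway between the tips of the shut fingers; the grasp point (between the pads) lies 19 mm behind it; z points along the fingers, y is the line along which they close (so a half turn about z gives the same grasp; the last joint's range is limited). The gripper opens to 85 mm and grips with 20 to 120 N. Pads are 22 mm wide; open, the fingers measure 114 mm over their backs; the gripper's body (76 mm by 85 mm) begins 54 mm behind the grasp point. The pads swing forward as they close: fully open they stand 13 mm farther back than shut.
Start: joints at [1.251, 0.628, 0.038, 1.517, -0.027, 0.996, -0.02], TCP at [163.233, -629.184, 204.513] pointing down, gripper open.
Joint ranges: [-3.06, 3.06], [-0.37, 2.12], [-1.25, 1.32], [0.18, 2.47], [-1.1, 4.24], [0.23, 1.98], [-2.94, 2.94]. Speed limits (rad/s): [2.57, 2.57, 3.14, 3.14, 3.14, 3.14, 3.14].

### API

Orientations are given as [roll, pitch, yaw] about the fixed x, y, z axes, in that order (R = Rz(yaw) Ry(pitch) Rx(roll)).
In Python, from cell import ctrl gives the robot as it stands.
- The arm moves only by the shell command python3 -m handwheel 'ROWS'. ROWS is JSON, a list of rows, each a list of 3 entries, a list of its own where there are three numbers: the turn, a rotation vector about the tool's x, y, z in degrees, then the shift along the tool's x, y, z in m, then the closure, from 0 (fully open) to 1 (shut). A call has 1 to 5 rows; each row shifts and turns the commanded pose from where the row before left it, along the tool's axes as they then stand; what a row does not reach is not made up. A row lasts 1/12 s, in which the tool goes at most 41.7 mm and 7.16 degrees, less where a joint would pass 70% of its speed; a pose out of reach is approached as far as the arm can. A call is refused whole if a number of a shift passes 0.0417 or a number of a turn 7.16, either way. A call with a gripper value outside its range is refused whole. The fingers move at their own pace and stop on an object; the grip force is fixed at half the most. Time passes only in rows, so rows that do not move let the fingers close. It gives the time, the measured TCP pose, the force, the opening and the grip force at its end, in the units of the state.
- ctrl.read_state(): the state, without advancing time (a new reading comes with each control period).
- ctrl.get_image(name): name is "side" or "top" or "wrist"; returns a dict with "pixels" (400x640x3 uint8, red, green, blue), "fx", "fy", "cx", "cy" (pixels), "k1" (the pictures are not rectified: a ray, as slopes to the right and down, at radius r is drawn at 1 + k1 r^2 times it, then the intrinsics apply), "pose" (4x4, takes a point from camera to world coordinates); the wrist camera has in their place "T_tool_cam" (4x4, takes a point from camera to tool coordinates, whose origin is the TCP and whose axes are the flange's). Camera axes: x right, y up, looking along -z (the intrinsics and any distortion apply to the point x, -y, -z); pixel columns grow to the right and rows downward; lengths in mm; the calibration is good to about 2 mm. A picture is of the moment at which its call begins: read the wrist's pose just before it. There is no depth.
- ctrl.finish_job(): hands the job in; it is judged then, once.
The state is a dict: "clock": time; "qpos": joint angles; "qd": joint speeds; "tau": joint torques, N m; "eef_pos": TCP position; "tool_rot": TCP orientation; "force": force on the tool from outside, world axes, zero at the start; "torque": the same for the moment, N m; "width": finger opening in mm; "gripper_force": force on a finger pad.
Only numpy, scipy, OpenCV 4.12 (cv2) and the standard library are available. Lean on these libraries where they do the work, as an engineer would, in place of code of your own. Each camera call takes 0.05 s, during which the arm holds its last target. There are 200 camera calls.

### The job

The set toffee log is stuck in its steel tube mould: with the beech pusher from the rest, push it right out of the tube's far end onto the two rods, then put the pusher back on its rest, seated in both V posts and centred as before. Lay the log lengthwise in the groove of the white slicing block, touching or almost touching its end stop; do not drop the log. Leave everything else on the worktop where it is.

Things in the scene. Friction and masses are not known exactly. Their poses are not given: they have to be found in the camera images.
- stand: Fixed aluminium stand, base 222 x 60 mm, 10 mm high; origin at the middle of its underside, x in the pushing direction. It carries the steel tube mould (clamped, clamp ears reach 26 mm from the tube's axis), then in line with it two outfeed rods and an upright stop plate 40 mm wide. Nothing on it is higher than 81 mm above the worktop.
- tube_entry (a point): Centre of the tube mould's open entry end, on its axis, 60 mm above the worktop. x points level along the tube from entry to exit (pushing direction), z up. Tube 100 mm long, 40 mm outside, bore 34 mm, with a 7 mm sight slot along its top; sprung lips at the slot press on the log, leave 30 mm of clear height and give 3 mm. Before the entry there is only the base's last 6 mm.
- tube_exit (a point): Centre of the tube's far end, axes as tube_entry. Two level steel rods (8 mm thick, 27 mm over their outsides, tops 45 mm above the worktop) run on in line from here to the stop plate, 108 mm away, top 66 mm above the worktop. A log on them has its axis 58.5 mm above the worktop. Beside and below the rods it is clear down to the base.
- log_center (a point): Centre of the toffee log: hard brown cylinder, 32 mm diameter, 70 mm long, about 80 g; x is its long axis. At the start it is stuck wholly inside the tube, its near end 2 to 28 mm from the entry. It takes about 5 to 9 N to push it along.
- pusher_center (a point): Centre of the pusher: a plain beech dowel, 24 mm diameter, 230 mm long, about 80 g, both ends alike; x is its long axis. At the start it lies level on its rest, its axis 50 mm above the worktop, its centre within 15 mm of rest_seat.
- rest_seat (a point): Middle of the dark wooden pusher rest (fixed), on the axis of a pusher lying in it, 50 mm above the worktop; x along the pusher, z up. Base 180 x 50 mm, 10 mm high; two V posts, each 12 mm long, stand 70 mm either side of the middle along x, 50 mm high; between them there is room for fingers down to the base.
- groove_end (a point): On the face of the slicing block's steel end stop, on the axis of a log lying in the groove, 50 mm above the worktop. x points along the groove towards the stop, z up. The groove runs 126 mm back along -x. A 70 mm log that touches the stop has its centre 35 mm back. Stop 36 mm wide, top 58 mm above the worktop.
- block: White slicing block (fixed): board 150 x 84 mm, 12 mm high, origin at the middle of its underside, axes as groove_end. The V groove lies on top of a ridge 30 mm wide, its lips 40 mm above the worktop, so fingers holding a log pass on both sides of the ridge.
- bottle_a: Bystander, loose: juice bottle, orange, 58 mm across, 165 mm tall. Origin at the middle of its underside.
- bottle_b: Bystander, loose: juice bottle, orange, 58 mm across, 165 mm tall. Origin at the middle of its underside.
- cups: Bystander, loose: upturned stack of white paper cups, 85 mm across at the foot, 85 mm tall. Origin at the middle of its underside.
- sugar: Bystander, loose: sugar jar with a red cap, 76 mm across, 105 mm tall. Origin at the middle of its underside.
- candy_a: Bystander, loose: flat round amber candy, 88 mm across, 8 mm thick. Origin at the middle of its underside.
- candy_b: Bystander, loose: flat round amber candy, 88 mm across, 8 mm thick. Origin at the middle of its underside.
- cutter: Bystander, loose: round steel cutter (a thin ring), 64 mm across, 22 mm tall. Origin at the middle of its underside.
- press: Bystander, loose: candy press: steel disc 84 mm across with an upright black knob, 64 mm tall in all. Origin at the middle of its underside.
Not all that is in view belongs to the job. There is more than one size of the part that bears pusher_center; the job needs the larger.

How it is judged (in metres and radians):
On the way, in this order (a step that is already met when the one before it is completed fails the run):
1. the pusher, lying along the tube's axis, presses on the log while the log is still in the tube (contact force between pusher and log above 0.8 N and x of log_center in the frame of tube_exit below -0.01 m and y of pusher_center in the frame of tube_exit between -0.02 and 0.02 m and angle between the x axis of pusher_center and the x axis of tube_exit, either way round below 0.15 rad), for 0.1 s.
2. the log lies wholly out of the tube's far end, on the two rods (x of log_center in the frame of tube_exit between 0.0355 and 0.08 m and y of log_center in the frame of tube_exit between -0.008 and 0.008 m and z of log_center in the frame of tube_exit between -0.008 and 0.006 m), for 0.2 s.
At the end, for the whole second after the job is handed in: Log in the groove (centre within 6 mm sideways, 5 mm in height, 5 degrees), its end at most 11 mm from the stop. Pusher in both V posts of its rest (centre within 30 mm lengthwise, 8 mm sideways, 6 mm in height, 5 degrees). Both at rest (x of log_center in the frame of groove_end between -0.046 and -0.032 m and y of log_center in the frame of groove_end between -0.006 and 0.006 m and z of log_center in the frame of groove_end between -0.005 and 0.005 m and angle between the x axis of log_center and the x axis of groove_end, either way round below 0.09 rad and x of pusher_center in the frame of rest_seat between -0.03 and 0.03 m and y of pusher_center in the frame of rest_seat between -0.008 and 0.008 m and z of pusher_center in the frame of rest_seat between -0.006 and 0.006 m and angle between the x axis of pusher_center and the x axis of rest_seat, either way round below 0.09 rad and linear speed of each of log, pusher below 0.02 m/s); the robot touches nothing.
It fails at once if the log or the pusher falls to the worktop (height (world z) of any of log_center, pusher_center below 0.028 m).
It fails at once if the log is let fall by more than about 15 mm (it moves faster than 0.55 m/s with no finger on it) (linear speed of log above 0.55 m/s and contact force between log and the fingers below 0.1 N).
It fails at once if a bystander is shifted by more than 20 mm or tipped over (distance of any of bottle_a, bottle_b, cups, sugar, candy_a, candy_b, cutter, press from where it was at the start of the episode above 0.02 m or angle between any of bottle_a, bottle_b, cups, sugar, candy_a, candy_b, cutter, press's own z axis and vertical above 0.5 rad).
It also fails if it takes over 72 s, if anything falls off the work surface, if the arm or the gripper's body presses on something with over 40 N, if the wrist force passes 120 N, or if a joint passes its speed limit or range.

## Working session

There is one attempt and no reset: what is moved stays moved. The work goes in short steps, Python scripts to look and compute and a shell command to move; the robot and the scene stay as the last step left them, time stands still between calls to the robot, and variables do not carry over. Pictures are saved under pics/ and viewed, at most 10 in all, crops included, and the job is handed in when it is done.

```bash
ls; mkdir -p pics; cat > h.py <<'E'
import numpy as np, cv2
from cell import ctrl
def save(name,fn):
    im=ctrl.get_image(name); cv2.imwrite('pics/'+fn,im['pixels'][:,:,::-1]); np.savez('pics/'+fn+'.npz',**im); return im
def ray(im,u,v):
    K=np.array([[im['fx'],0,im['cx']],[0,im['fy'],im['cy']],[0,0,1.]])
    p=np.array([(u-im['cx'])/im['fx'],(v-im['cy'])/im['fy']]); q=p.copy()
    for _ in range(30): q=p/(1+im['k1']*(q@q))
    return np.array([q[0],-q[1],-1.])
def at(im,u,v,z,P=None):
    P=im['pose'] if P is None else P
    d=P[:3,:3]@ray(im,u,v); o=P[:3,3]; return o+d*(z-o[2])/d[2]
def proj(im,X,P=None):
    P=im['pose'] if P is None else P
    c=P[:3,:3].T@(np.asarray(X,float)-P[:3,3]); x,y=c[0]/-c[2],-c[1]/-c[2]; s=1+im['k1']*(x*x+y*y)
    return np.array([im['fx']*x*s+im['cx'],im['fy']*y*s+im['cy']])
def load(fn): return dict(np.load('pics/'+fn+'.npz'))
E
python3 - <<'E'
from h import *
s=ctrl.read_state(); print(s)
for n in('top','side'):
    im=save(n,n+'0.png'); print({k:im[k] for k in im if k!='pixels'})
E
```

```text
pics
{'clock': 0.0, 'qpos': array([ 1.2512118 ,  0.62933134,  0.0384021 ,  1.51837398, -0.02701096,
        0.99628607, -0.01998966]), 'qd': array([ 1.89959505e-03, -7.37418551e-05,  4.08082936e-04,  5.10582039e-04,
        1.79618117e-03,  1.09996925e-03, -3.61195959e-04]), 'tau': array([ 1.36746810e-03, -5.63400042e+01,  1.22584954e+00, -1.93449855e+01,
        1.07720160e-02,  1.04493127e-02, -2.26574650e-05]), 'eef_pos': array([ 163.07966415, -628.51364464,  203.59606676]), 'tool_rot': array([-3.13971033e+00, -8.47680439e-06,  2.53820993e-01]), 'force': array([-0.3455972 , -0.52960919,  0.4585276 ]), 'torque': array([ 0.04258312,  0.02478878, -0.03036606]), 'gripper_force': 0.0, 'width': 85.28285834423693}
{'fx': 366.1345356673268, 'fy': 366.1345356673268, 'cx': 313.52731614179993, 'cy': 199.56694730540167, 'k1': -0.05444934421995069, 'pose': array([[-1.07455562e-02,  9.91608569e-01, -1.28829264e-01,
         3.15756497e+02],
       [-9.99676346e-01, -1.36242339e-02, -2.14844723e-02,
        -4.00837244e+00],
       [-2.30593869e-02,  1.28556705e-01,  9.91434031e-01,
         1.24865943e+03],
       [ 0.00000000e+00,  0.00000000e+00,  0.00000000e+00,
         1.00000000e+00]])}
{'fx': 483.0873428736904, 'fy': 483.0873428736904, 'cx': 313.07811673456285, 'cy': 198.24439694758794, 'k1': -0.06863416019800371, 'pose': array([[-8.99917778e-01,  3.14235113e-01, -3.02331419e-01,
         5.45391457e+01],
       [-4.35649860e-01, -6.17843282e-01,  6.54582980e-01,
         9.20908318e+02],
       [ 1.88995204e-02,  7.20781501e-01,  6.92904637e-01,
         1.03194269e+03],
       [ 0.00000000e+00,  0.00000000e+00,  0.00000000e+00,
         1.00000000e+00]])}
```

View pics/top0.png

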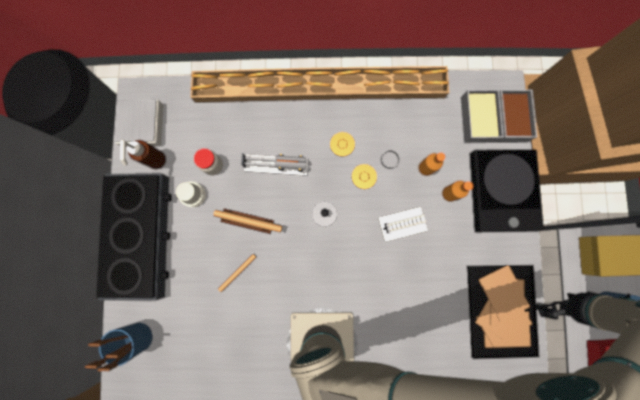

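View pics/side0.png

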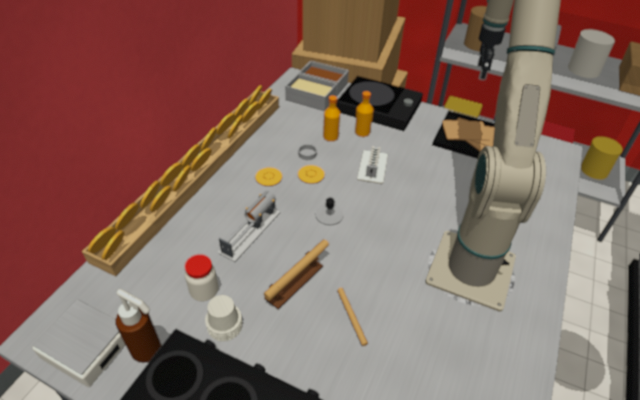

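Candidates for the pusher: the thick dowel on the dark rest at top (249,221), and the thinner dowel lying on the worktop at (237,273). The first fits the description, as it is larger and on the rest. The stand is at (276,163) and the block at (403,224). Next I check both in a close crop.

```bash
python3 - <<'E'
from h import *
t=cv2.imread('pics/top0.png'); s=cv2.imread('pics/side0.png')
def c(im,u,v,w,h,W,H): return cv2.resize(im[v:v+h,u:u+w],(W,H),interpolation=cv2.INTER_CUBIC)
m=np.zeros((600,800,3),np.uint8)
m[:300,:400]=c(t,235,140,80,60,400,300)   # stand x5
m[:300,400:]=c(t,208,195,80,60,400,300)   # pusher x5
m[300:,:400]=c(t,370,195,80,60,400,300)   # block x5
m[300:,400:]=c(s,210,180,80,60,400,300) # side stand x5
cv2.imwrite('pics/m1.png',m)
E
```

```text
(no output)
```

View pics/m1.png

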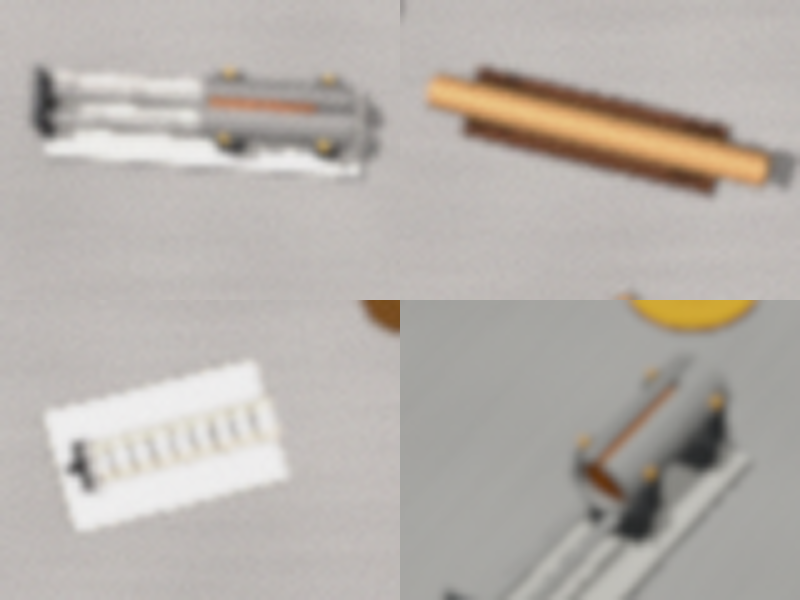

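```bash
python3 - <<'E'
from h import *
im=load('top0.png'); np.set_printoptions(precision=1,suppress=True)
def T(n,ox,oy,a,b,z):
    p=at(im,ox+a/5,oy+b/5,z); print(n,p); return p
def seg(a,b): d=b-a; print('  len',np.linalg.norm(d[:2]),'yaw',np.degrees(np.arctan2(d[1],d[0])),'mid',(a+b)/2)
e=T('entry',235,140,357,117,60);x=T('exit',235,140,203,112,60);seg(e,x)
a=T('baseR',235,140,362,175,10);b=T('baseL',235,140,45,152,10);seg(a,b)
a=T('plate',235,140,42,70,66);b=T('plate2',235,140,45,135,66);seg(a,b)
a=T('pR',208,195,368,167,50);b=T('pL',208,195,32,89,50);seg(a,b)
a=T('rest',208,195,314,194,10);b=T('rest',208,195,65,135,10);seg(a,b);c=T('rest',208,195,85,66,10);d=T('r',208,195,330,130,10);seg(d,c);seg((a+d)/2,(b+c)/2)
q=[T('blk',370,195,*p,12) for p in((288,180),(78,233),(45,110),(255,60))]
seg(q[0],q[1]);seg(q[3],q[2]);print(sum(q)/4);seg((q[0]+q[3])/2,(q[1]+q[2])/2)
T('stop',370,195,88,165,55)
E
```

```text
entry [591.6  44.1  60. ]
exit [596.8 146.7  60. ]
  len 102.74747901683219 yaw 87.14019549248825 mid [594.2  95.4  60. ]
baseR [562.3  43.   10. ]
baseL [582.1 263.1  10. ]
  len 221.00882795316926 yaw 84.86042273512382 mid [572.2 153.1  10. ]
plate [625.9 254.   66. ]
plate2 [581.6 251.2  66. ]
  len 44.428445626266466 yaw -176.47749350861014 mid [603.8 252.6  66. ]
pR [377.7 127.7  50. ]
pL [431.7 351.7  50. ]
  len 230.4804719142634 yaw 76.43314029837308 mid [404.7 239.7  50. ]
rest [361.9 168.7  10. ]
rest [403.7 340.   10. ]
  len 176.28732088361784 yaw 76.25875331625814 mid [382.8 254.3  10. ]
rest [451.  327.1  10. ]
r [405.1 158.   10. ]
  len 175.2134403293784 yaw 74.81851198319636 mid [428.1 242.5  10. ]
  len 175.73649957331287 yaw 75.5408328278998 mid [405.4 248.4  10. ]
blk [ 364.5 -359.9   12. ]
blk [ 331.1 -217.2   12. ]
blk [ 414.  -197.8   12. ]
blk [ 446.  -341.4   12. ]
  len 146.5271224909638 yaw 103.19334697701345 mid [ 347.8 -288.6   12. ]
  len 147.15551340560705 yaw 102.5595919954377 mid [ 430.  -269.6   12. ]
[ 388.9 -279.1   12. ]
  len 146.83907224332222 yaw 102.87579145851082 mid [ 388.9 -279.1   12. ]
stop [ 374.4 -217.8   55. ]
```

Reading the crop:
- The pusher is the thick dowel on the rest, with ends at (214,213) and (282,228). It measures 230 mm long, which matches.
- The tube entry is at the right (306,163) and the exit is at the left. The orange slot shows the log near the exit.
- The block's stop is at the left, around (388,228).

Next I plan a pass above the block to look with the wrist camera.

```bash
cat >> h.py <<'E'
from scipy.spatial.transform import Rotation as Ro
def plan(goal,yaw=None,step=36,turn=6.5,c='c'):
    "rows to world TCP goal (mm) and tool yaw (deg), tool down; prints rows"
    s=ctrl.read_state(); R=Ro.from_euler('xyz',s['tool_rot']); p=s['eef_pos']
    G=R if yaw is None else Ro.from_euler('xyz',[np.pi,0,np.radians(yaw)])
    rv=(R.inv()*G).as_rotvec(degrees=True); d=np.asarray(goal,float)-p
    n=int(max(1,np.ceil(np.linalg.norm(d)/step),np.ceil(np.linalg.norm(rv)/turn)))
    print('n',n,'d',d.round(1),'rv',rv.round(2))
    for i in range(n):
        Ri=R*Ro.from_rotvec(rv*i/n,degrees=True); l=Ri.inv().apply(d/n)/1000
        print('[%s,%s,%s],'%(np.round(rv/n,1).tolist(),np.round(l,4).tolist(),c),end='\n' if i%5==4 else '')
    print()
def wpose(s,im):
    P=np.eye(4);P[:3,:3]=Ro.from_euler('xyz',s['tool_rot']).as_matrix();P[:3,3]=s['eef_pos']; return P@im['T_tool_cam']
E
python3 - <<'E'
from h import *
np.set_printoptions(precision=2,suppress=True)
print(ctrl.get_image('wrist')['T_tool_cam'])
plan([385,-275,240],76)
E
```

```text
[[  -0.      0.96    0.26   66.37]
 [   1.      0.      0.     -1.08]
 [  -0.      0.26   -0.96 -168.85]
 [   0.      0.      0.      1.  ]]
n 12 d [221.9 353.7  36.2] rv [ -0.07  -0.04 -61.46]
[[-0.0, -0.0, -5.1],[0.0253, -0.0239, -0.003],c],[[-0.0, -0.0, -5.1],[0.0273, -0.0215, -0.003],c],[[-0.0, -0.0, -5.1],[0.0291, -0.019, -0.003],c],[[-0.0, -0.0, -5.1],[0.0307, -0.0163, -0.003],c],[[-0.0, -0.0, -5.1],[0.0321, -0.0135, -0.003],c],
[[-0.0, -0.0, -5.1],[0.0331, -0.0106, -0.003],c],[[-0.0, -0.0, -5.1],[0.034, -0.0076, -0.003],c],[[-0.0, -0.0, -5.1],[0.0345, -0.0045, -0.003],c],[[-0.0, -0.0, -5.1],[0.0348, -0.0014, -0.003],c],[[-0.0, -0.0, -5.1],[0.0348, 0.0017, -0.003],c],
[[-0.0, -0.0, -5.1],[0.0345, 0.0048, -0.003],c],[[-0.0, -0.0, -5.1],[0.0339, 0.0078, -0.003],c],
```

```bash
python3 -m handwheel '[[[0,0,-5.1],[0.0253,-0.0239,-0.003],0],[[0,0,-5.1],[0.0273,-0.0215,-0.003],0],[[0,0,-5.1],[0.0291,-0.019,-0.003],0],[[0,0,-5.1],[0.0307,-0.0163,-0.003],0],[[0,0,-5.1],[0.0321,-0.0135,-0.003],0]]'
python3 -m handwheel '[[[0,0,-5.1],[0.033,-0.0106,-0.003],0],[[0,0,-5.1],[0.034,-0.0076,-0.003],0],[[0,0,-5.1],[0.0345,-0.0045,-0.003],0],[[0,0,-5.1],[0.0348,-0.0014,-0.003],0],[[0,0,-5.1],[0.0348,0.0017,-0.003],0]]'
python3 -m handwheel '[[[0,0,-5.1],[0.0345,0.0048,-0.003],0],[[0,0,-5.1],[0.034,0.0078,-0.003],0],[[0,0,0],[0,0,0],0]]'
python3 - <<'E'
from h import *
s=ctrl.read_state(); im=ctrl.get_image('wrist'); im['pose']=wpose(s,im); cv2.imwrite('pics/w1.png',im['pixels'][:,:,::-1]); np.savez('pics/w1.png.npz',**im)
print(s['eef_pos'],np.degrees(s['tool_rot']))
plan([560,70,240],76)
E
```

```text
clock: 0.57
eef_pos: [256.3, -480.3, 219.4]
tool_rot: [-3.141, -0.0, 0.703]
force: [1.4, 0.2, 0.4]
width: 85.1
gripper_force: 0.0
clock: 0.98
eef_pos: [349.1, -333.4, 234.7]
tool_rot: [-3.141, 0.0, 1.148]
force: [0.3, 0.4, -0.3]
width: 85.3
gripper_force: 0.0
clock: 1.23
eef_pos: [390.5, -269.3, 241.4]
tool_rot: [3.138, -0.004, 1.336]
force: [0.2, 1.2, 0.1]
width: 85.4
gripper_force: 0.0
[ 390.54436258 -269.26686649  241.37056969] [179.82066684  -0.21261223  76.5301658 ]
n 11 d [171.7 342.6  -1. ] rv [ 0.08 -0.08  0.17]
[[0.0, -0.0, 0.0],[0.034, 0.0077, 0.0001],c],[[0.0, -0.0, 0.0],[0.034, 0.0077, 0.0001],c],[[0.0, -0.0, 0.0],[0.034, 0.0077, 0.0001],c],[[0.0, -0.0, 0.0],[0.034, 0.0077, 0.0001],c],[[0.0, -0.0, 0.0],[0.034, 0.0077, 0.0001],c],
[[0.0, -0.0, 0.0],[0.034, 0.0077, 0.0001],c],[[0.0, -0.0, 0.0],[0.034, 0.0077, 0.0001],c],[[0.0, -0.0, 0.0],[0.034, 0.0076, 0.0001],c],[[0.0, -0.0, 0.0],[0.034, 0.0076, 0.0001],c],[[0.0, -0.0, 0.0],[0.034, 0.0076, 0.0001],c],
[[0.0, -0.0, 0.0],[0.034, 0.0076, 0.0001],c],
```

View pics/w1.png

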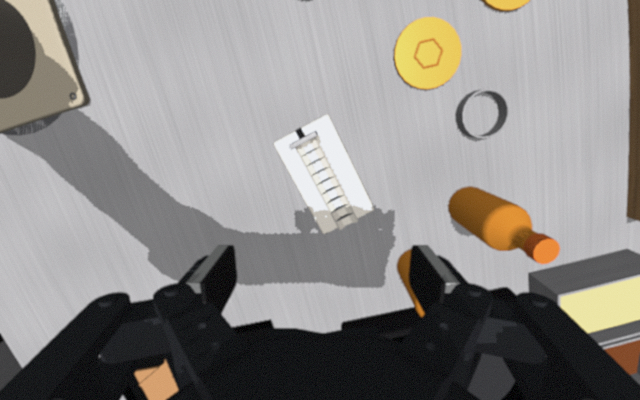

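Wrist view: the block's top corners are at (275,143) and (330,115), and its right corner is at (372,205). The stop plate runs about (292,148)–(316,135), the groove lines down to (345,222). Now I move on to above the stand.

```bash
for i in 1 2; do :; done
python3 -m handwheel '[[[0,0,0],[0.034,0.0077,0],0],[[0,0,0],[0.034,0.0077,0],0],[[0,0,0],[0.034,0.0077,0],0],[[0,0,0],[0.034,0.0077,0],0],[[0,0,0],[0.034,0.0077,0],0]]' >/dev/null
python3 -m handwheel '[[[0,0,0],[0.034,0.0077,0],0],[[0,0,0],[0.034,0.0077,0],0],[[0,0,0],[0.034,0.0077,0],0],[[0,0,0],[0.017,0.004,0],0],[[0,0,0],[0,0,0],0]]'
python3 - <<'E'
from h import *
np.set_printoptions(precision=1,suppress=True)
w=load('w1.png')
for p,z in(((275,143),12),((330,115),12),((372,205),12),((292,148),58),((316,135),58),((305,143),58)): print(p,at(w,*p,z))
s=ctrl.read_state(); im=ctrl.get_image('wrist'); im['pose']=wpose(s,im); cv2.imwrite('pics/w2.png',im['pixels'][:,:,::-1]); np.savez('pics/w2.png.npz',**im)
print(s['eef_pos'],np.degrees(s['tool_rot']))
E
```

```text
clock: 2.12
eef_pos: [522.5, -8.1, 240.4]
tool_rot: [3.141, -0.003, 1.327]
force: [0.1, -0.3, 0.4]
width: 85.4
gripper_force: 0.0
(275, 143) [ 337.3 -215.7   12. ]
(330, 115) [ 417.6 -197.7   12. ]
(372, 205) [ 447.7 -331.8   12. ]
(292, 148) [ 363.3 -224.8   58. ]
(316, 135) [ 394.8 -216.8   58. ]
(305, 143) [ 379.8 -222.8   58. ]
[522.5  -8.1 240.4] [180.   -0.2  76. ]
```

View pics/w2.png

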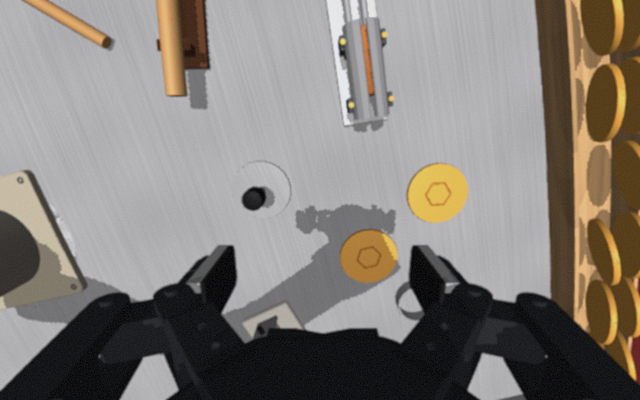

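Wrist view 2: the tube's entry end is at about (369,120), its exit at about (361,18). The near pusher end is at (175,95), edges (165,186).

```bash
python3 - <<'E'
from h import *
np.set_printoptions(precision=1,suppress=True)
w=load('w2.png')
for p,z in(((369.5,120),60),((361,18),60),((346,126),10),((330,10),10),((175,95),50),((170,20),50)): print(p,at(w,*p,z))
g=cv2.cvtColor(w['pixels'],cv2.COLOR_RGB2GRAY).astype(int)
for v in (30,60,85,105): print(v,g[v,325:400:1].tolist())
h=w['pixels'].astype(int)
for v in (20,50,80):
    r=np.where((h[v,140:230,0]-h[v,140:230,2]>70)&(h[v,140:230,0]>140))[0]+140; print(v,r.min(),r.max(),at(w,(r.min()+r.max())/2,v,50))
plan([397,208,180],76)
E
```

```text
(369.5, 120) [591.4  46.   60. ]
(361, 18) [604.9 153.3  60. ]
(346, 126) [567.   44.3  10. ]
(330, 10) [579.5 185.   10. ]
(175, 95) [376.5 130.6  50. ]
(170, 20) [399.  208.4  50. ]
30 [177, 177, 177, 163, 146, 164, 210, 231, 232, 232, 231, 231, 232, 232, 232, 230, 211, 158, 111, 101, 108, 122, 139, 143, 146, 145, 148, 155, 163, 171, 173, 169, 171, 169, 160, 144, 137, 143, 147, 135, 111, 98, 117, 149, 164, 165, 167, 168, 165, 160, 149, 143, 141, 133, 111, 96, 84, 90, 99, 111, 144, 175, 180, 179, 181, 180, 180, 177, 182, 181, 180, 179, 177, 182, 183]
60 [181, 180, 182, 182, 181, 183, 179, 176, 166, 167, 202, 228, 234, 230, 220, 177, 159, 159, 151, 136, 122, 111, 100, 102, 111, 127, 139, 145, 147, 145, 145, 155, 165, 170, 172, 172, 172, 170, 158, 140, 132, 136, 137, 123, 116, 113, 132, 156, 166, 169, 168, 169, 163, 153, 145, 141, 134, 128, 134, 161, 174, 175, 176, 177, 176, 177, 178, 175, 178, 179, 179, 179, 178, 178, 177]
85 [175, 180, 179, 179, 177, 175, 179, 183, 182, 185, 183, 177, 174, 184, 224, 231, 233, 231, 231, 233, 232, 232, 235, 215, 158, 106, 98, 107, 116, 134, 141, 144, 
[... 423 characters left out ...]
 170, 171, 163, 156, 152, 147, 124, 113, 108, 109, 129, 150, 165, 166, 169, 166, 161, 149, 141, 142, 134, 112, 92, 89, 91, 107, 128, 156, 173, 176, 176, 176, 175, 175]
20 159 175 [395.7 209.4  50. ]
50 161 177 [387. 179.  50.]
80 165 180 [379.5 147.1  50. ]
n 8 d [-124.3  219.   -60.1] rv [-0.  -0.  -0.1]
[[-0.0, -0.0, -0.0],[0.0227, -0.0218, 0.0075],c],[[-0.0, -0.0, -0.0],[0.0228, -0.0217, 0.0075],c],[[-0.0, -0.0, -0.0],[0.0228, -0.0217, 0.0075],c],[[-0.0, -0.0, -0.0],[0.0228, -0.0217, 0.0075],c],[[-0.0, -0.0, -0.0],[0.0228, -0.0217, 0.0075],c],
[[-0.0, -0.0, -0.0],[0.0228, -0.0217, 0.0075],c],[[-0.0, -0.0, -0.0],[0.0228, -0.0217, 0.0075],c],[[-0.0, -0.0, -0.0],[0.0228, -0.0217, 0.0075],c],
```

```bash
python3 -m handwheel '[[[0,0,0],[0.0228,-0.0217,0.0075],0],[[0,0,0],[0.0228,-0.0217,0.0075],0],[[0,0,0],[0.0228,-0.0217,0.0075],0],[[0,0,0],[0.0228,-0.0217,0.0075],0],[[0,0,0],[0.0228,-0.0217,0.0075],0]]' >/dev/null
python3 -m handwheel '[[[0,0,0],[0.0228,-0.0217,0.0075],0],[[0,0,0],[0.0228,-0.0217,0.0075],0],[[0,0,0],[0.0228,-0.0217,0.0075],0],[[0,0,0],[0,0,0],0]]' 
python3 - <<'E'
from h import *
np.set_printoptions(precision=1,suppress=True)
s=ctrl.read_state(); im=ctrl.get_image('wrist'); im['pose']=wpose(s,im); cv2.imwrite('pics/w3.png',im['pixels'][:,:,::-1]); np.savez('pics/w3.png.npz',**im)
print(s['eef_pos'],np.degrees(s['tool_rot']))
h=im['pixels'].astype(int)
m=((h[:,:,0]-h[:,:,2]>60)&(h[:,:,0]>130)).astype(np.uint8)
n,l,st,c=cv2.connectedComponentsWithStats(m)
for i in range(1,n):
    if st[i,4]>200: print(st[i],c[i])
for v in range(20,340,40):
    r=np.where(m[v,230:410])[0]+230
    if len(r): print(v,r.min(),r.max(),at(im,(r.min()+r.max())/2,v,50))
E
```

```text
clock: 2.92
eef_pos: [394.1, 210.6, 179.7]
tool_rot: [-3.139, -0.0, 1.328]
force: [-0.8, -0.5, 0.1]
width: 85.6
gripper_force: 0.0
[394.1 210.6 179.7] [-179.8   -0.    76.1]
[ 317   31   23  232 4802] [327.4 139. ]
[ 109  111  132   83 1896] [173.7 151.5]
[556 299  34  32 565] [575.2 311.4]
[ 467  358   47   42 1435] [490.3 379.1]
60 317 339 [427.8 329.8  50. ]
100 317 339 [419.1 294.5  50. ]
140 317 338 [409.5 257.2  50. ]
180 230 337 [355.2 228.5  50. ]
220 320 334 [388.8 174.8  50. ]
260 318 333 [375.8 128.9  50. ]
```

View pics/w3.png

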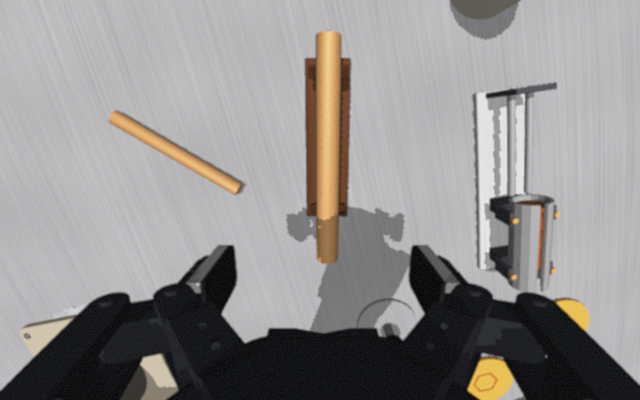

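Wrist view 3: the pusher runs from (328,31) to (328,263), straight under the tool and aligned. It needs about 3.5 mm sideways. I descend and grip.

```bash
python3 -m handwheel '[[[0,0,0],[0.0008,0.0033,0.037],0],[[0,0,0],[0,0,0.037],0],[[0,0,0],[0,0,0.037],0],[[0,0,0],[0,0,0.025],0],[[0,0,0],[0,0,0.0135],0]]'
python3 -m handwheel '[[[0,0,0],[0,0,0],0],[[0,0,0],[0,0,0],0.5],[[0,0,0],[0,0,0],1],[[0,0,0],[0,0,0],1],[[0,0,0],[0,0,0],1]]'
python3 -m handwheel '[[[0,0,0],[0,0,0],1],[[0,0,0],[0,0,0],1],[[0,0,0],[0,0,0],1],[[0,0,0],[0,0,0],1],[[0,0,0],[0,0,0],1]]'
```

```text
clock: 3.38
eef_pos: [400.7, 203.3, 28.4]
tool_rot: [-3.14, 0.005, 1.318]
force: [-0.2, -1.1, 1.0]
width: 85.6
gripper_force: 0.0
clock: 3.8
eef_pos: [402.0, 207.4, 32.2]
tool_rot: [3.14, -0.002, 1.321]
force: [0.1, -1.0, -1.1]
width: 38.7
gripper_force: 0.0
clock: 4.22
eef_pos: [399.3, 208.5, 34.4]
tool_rot: [3.141, -0.001, 1.324]
force: [-11.2, -0.6, 45.1]
width: 0.1
gripper_force: 22.0
```

```bash
python3 - <<'E'
from h import *
s=ctrl.read_state();print(s['eef_pos'],s['width'],s['gripper_force'],s['force'])
w=ctrl.get_image('wrist')['pixels'][:,:,::-1]; d=ctrl.get_image('side')['pixels'][:,:,::-1]; t=ctrl.get_image('top')['pixels'][:,:,::-1]
m=np.zeros((600,800,3),np.uint8)
m[:300,:400]=cv2.resize(w,(400,300)); m[:300,400:]=cv2.resize(d[200:320,230:390],(400,300),interpolation=2); m[300:,:400]=cv2.resize(t[170:260,190:310],(400,300),interpolation=2)
cv2.imwrite('pics/m2.png',m)
E
```

```text
[399.32714083 208.45692062  34.35282966] 0.14047594523706958 21.958362758159637 [-11.22908862  -0.61623649  45.12392802]
```

View pics/m2.png

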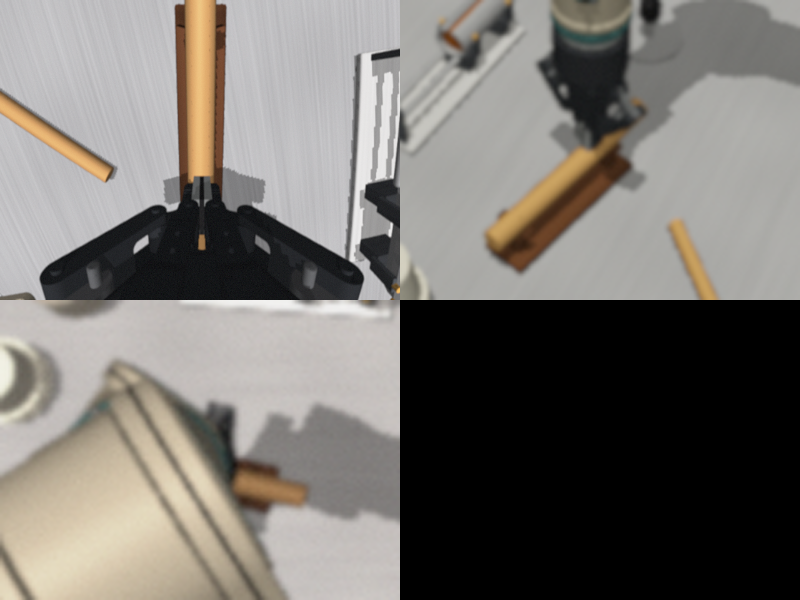

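```bash
python3 - <<'E'
from h import *
np.set_printoptions(precision=1,suppress=True)
s=ctrl.read_state(); im=ctrl.get_image('wrist'); im['pose']=wpose(s,im); np.savez('pics/w4.png.npz',**im)
T=im['T_tool_cam']; print(im['fx'],'tcp px',proj(im,[0,0,0],T),'grasp',proj(im,[0,0,-19],T))
h=im['pixels'].astype(int)
m=((h[:,:,0]-h[:,:,2]>60)&(h[:,:,0]>110))
for v in range(0,400,20):
    r=np.where(m[v,250:400])[0]+250
    if len(r):
        a,b=r.min(),r.max()
        z=[(np.linalg.norm(at(im,a-.5,v,q)-at(im,b+.5,v,q))) for q in(50,60,70,80)]
        print(v,a,b,at(im,(a+b)/2,v,50),np.array(z))
print(s['tau'])
cv2.imwrite('pics/w4c.png',cv2.resize(im['pixels'][180:360,200:440,::-1],(800,600),interpolation=2))
E
```

```text
291.4978330198483 tcp px [324.1 233.6] grasp [324.2 246.3]
0 297 344 [427.6 327.9  50. ] [22.5 21.  19.5 18.1]
20 296 344 [425.2 319.6  50. ] [23.2 21.7 20.2 18.7]
40 284 358 [423.5 311.   50. ] [36.  33.7 31.3 29. ]
60 285 343 [418.  303.1  50. ] [28.7 26.8 25.  23.1]
80 286 358 [419.5 293.2  50. ] [36.  33.7 31.3 29. ]
100 290 357 [417.9 283.9  50. ] [34.1 31.8 29.6 27.4]
120 293 356 [416.  274.3  50. ] [32.6 30.4 28.3 26.2]
140 295 356 [414.1 264.5  50. ] [32.1 30.  27.9 25.8]
160 295 355 [411.3 254.5  50. ] [32.1 30.  27.9 25.8]
180 299 355 [409.8 243.9  50. ] [30.5 28.5 26.5 24.5]
200 296 354 [406.  233.4  50. ] [32.2 30.1 28.  25.9]
220 299 353 [403.8 222.1  50. ] [30.6 28.6 26.6 24.6]
240 301 340 [397.9 211.2  50. ] [22.7 21.2 19.7 18.2]
320 318 327 [385.9 159.1  50. ] [6.2 5.8 5.4 5. ]
[  2.1 -28.2   2.   -8.6   1.   -2.3   0. ]
```

View pics/w4c.png

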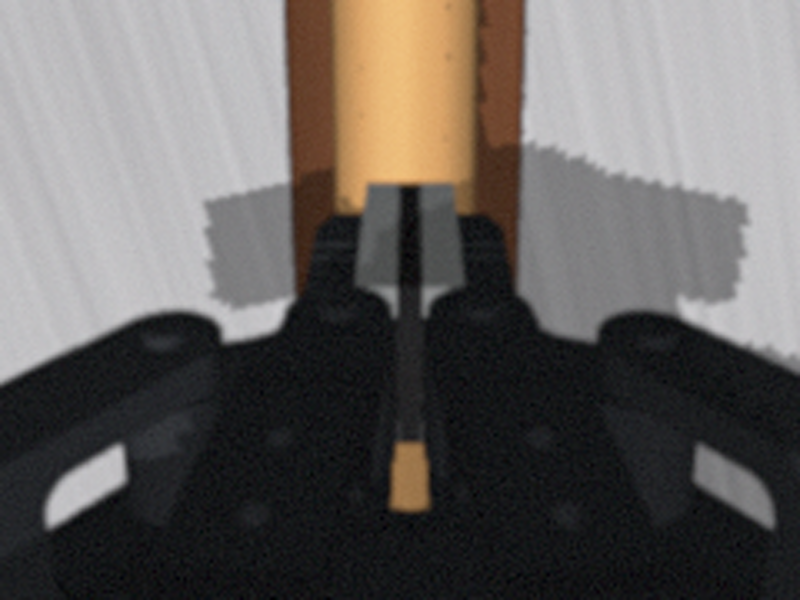

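The fingers shut on top of the dowel, which is visible passing beneath them at crop (410,480). The height reading of 34 doesn't fit that, so I check it against the fixed cameras.

```bash
python3 - <<'E'
from h import *
np.set_printoptions(precision=1,suppress=True)
sd=load('side0.png'); s=ctrl.read_state(); print(s['eef_pos'],s['qpos'])
for z in(0,20,34,48,62,76): 
    p=proj(sd,[399.3,208.5,z]); print(z,p,'crop',(p-[230,200])*2.5+[400,0])
w=load('w4.png'); h=w['pixels'].astype(int)
for v in(120,150,180,200,215): print(v,(h[v,282:362,0]-h[v,282:362,2]).tolist())
# pusher z from side/top triangulation: ends
w1=load('w3.png')
for z in(36,43,50,57): print(z,at(w1,328,31,z),at(w1,325.5,263,z), np.linalg.norm(at(w1,328,31,z)-at(w1,325.5,263,z)))
E
```

```text
[399.4 208.5  34.4] [-0.4  0.7 -0.2  2.2  0.4  0.3 -1.2]
0 [305.8 271.5] crop [589.5 178.8]
20 [305.9 266.9] crop [589.7 167.2]
34 [305.9 263.5] crop [589.8 158.9]
48 [306.  260.2] crop [589.9 150.4]
62 [306.  256.7] crop [590.  141.9]
76 [306.  253.3] crop [590.1 133.1]
120 [2, 20, 45, 60, 62, 62, 61, 62, 60, 63, 63, 65, 65, 66, 62, 57, 68, 80, 89, 92, 96, 99, 103, 108, 109, 112, 112, 115, 114, 115, 113, 114, 114, 110, 110, 110, 112, 108, 108, 111, 113, 111, 114, 113, 115, 114, 116, 114, 115, 114, 114, 112, 109, 105, 103, 100, 97, 93, 88, 86, 74, 61, 47, 49, 62, 66, 69, 71, 65, 67, 68, 66, 67, 69, 69, 65, 38, 9, -3, -3]
150 [-1, 3, 18, 48, 61, 62, 61, 59, 60, 61, 60, 62, 62, 65, 64, 60, 60, 71, 86, 91, 94, 99, 102, 106, 109, 113, 113, 114, 115, 112, 114, 111, 114, 111, 114, 113, 112, 111, 110, 111, 114, 114, 114, 113, 117, 113, 116, 113, 115, 115, 114, 111, 105, 104, 102, 98, 95, 91, 89, 81, 69, 53, 43, 42, 53, 66, 63, 68, 68, 66, 66, 66, 68, 69, 65, 42, 11, -1, -3, -4]
180 [-3, -6, -2, 11, 44, 61, 62, 59, 61, 59, 61, 61, 64, 63, 62, 61, 60, 64, 76, 87, 90, 98, 101, 107, 108, 110, 1
[... 498 characters left out ...]
 96, 94, 87, 81, 68, 56, 53, 58, 66, 65, 70, 63, 64, 64, 63, 66, 68, 67, 62, 34, 6, -2, -2, -1, 0]
215 [0, -2, -2, 2, 11, 38, 57, 56, 57, 59, 59, 61, 60, 60, 60, 62, 61, 63, 69, 78, 92, 97, 99, 104, 110, 106, 111, 114, 114, 116, 112, 114, 112, 112, 114, 112, 112, 112, 113, 110, 113, 113, 114, 115, 115, 116, 113, 113, 116, 115, 114, 111, 107, 105, 100, 95, 90, 85, 78, 70, 54, 43, 49, 63, 67, 68, 66, 64, 65, 65, 66, 67, 69, 46, 11, -2, -2, 0, -1, -2]
36 [434.9 358.   36. ] [373.3 118.2  36. ] 247.59146797615998
43 [434.3 356.2  43. ] [374.1 121.7  43. ] 242.04647963795333
50 [433.8 354.3  50. ] [374.9 125.3  50. ] 236.50149129974662
57 [433.2 352.5  57. ] [375.7 128.8  57. ] 230.95650296153988
```

```bash
python3 -m handwheel '[[[0,0,0],[0,0,-0.004],0],[[0,0,0],[0,0,0],0],[[0,0,0],[0,0,0],0],[[0,0,0],[0,0,0],0],[[0,0,0],[0,0,0],0]]'
python3 -m handwheel '[[[0,0,0],[0,0,0],0],[[0,0,0],[0,0,0],0],[[0,0,0],[0,0,0],0]]'
python3 - <<'E'
from h import *
np.set_printoptions(precision=1,suppress=True)
s=ctrl.read_state(); im=ctrl.get_image('wrist'); im['pose']=wpose(s,im);np.savez('pics/w5.png.npz',**im)
h=im['pixels'].astype(int)
for v in (20,60,100,120,140,160,200,215,230,245,260,280):
    r=np.where(h[v,285:365,0]-h[v,285:365,2]>76)[0]+285
    if len(r): a,b=r.min(),r.max(); print(v,a,b,at(im,(a+b)/2,v,50),np.linalg.norm(at(im,a-.5,v,50)-at(im,b+.5,v,50)))
print(s['eef_pos'],s['qpos'])
sd=ctrl.get_image('side')['pixels'][200:300,250:383,::-1]
a=cv2.resize(im['pixels'][:,:,::-1],(640,400)); m=np.zeros((600,800,3),np.uint8); m[:300,:400]=a[100:400,120:520]; m[:300,400:]=cv2.resize(sd,(400,300),interpolation=2)
m[300:,:]=0; cv2.imwrite('pics/m3.png',m[:300])
E
```

```text
clock: 4.83
eef_pos: [400.7, 207.3, 34.8]
tool_rot: [-3.141, 0.0, 1.322]
force: [-0.2, -0.3, 0.2]
width: 60.4
gripper_force: 0.0
clock: 5.08
eef_pos: [400.7, 207.3, 34.8]
tool_rot: [-3.141, 0.0, 1.322]
force: [0.3, 0.5, -0.1]
width: 85.1
gripper_force: 0.0
20 293 338 [424.9 319.1  50. ] 21.83374345162177
60 294 338 [420.6 301.8  50. ] 21.93520099362653
100 295 338 [416.1 283.6  50. ] 22.082665386730877
120 295 338 [413.7 274.2  50. ] 22.429442492717943
140 296 337 [411.1 264.5  50. ] 21.760377368795446
160 296 337 [408.5 254.4  50. ] 22.132508433580902
200 298 337 [403.5 233.2  50. ] 21.852766647291553
215 298 336 [401.1 224.9  50. ] 21.614226271760174
230 298 337 [399.1 216.3  50. ] 22.49901039311669
245 299 327 [394.3 208.   50. ] 16.563439200220397
260 306 328 [394.2 198.3  50. ] 13.343189276454035
280 307 326 [390.6 185.7  50. ] 11.859091614269065
[400.7 207.3  34.8] [-0.4  0.7 -0.2  2.2  0.4  0.3 -1.2]
```

View pics/m3.png

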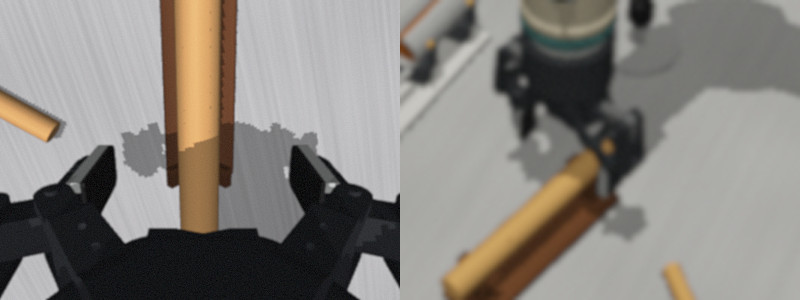

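```bash
python3 - <<'E'
from h import *
np.set_printoptions(precision=1,suppress=True)
sd=load('side0.png'); s=ctrl.read_state(); R=Ro.from_euler('xyz',s['tool_rot']).as_matrix()
for sg in(-1,1):
  for b in (0,13,28,41):
    p=proj(sd,s['eef_pos']+R@[0,sg*50,-b]); print(sg,b,'crop',(p-[250,200])*3.007+[400,0])
im=load('w5.png'); T=im['T_tool_cam']
for b in (0,13,28,41):
    print(b,[(proj(im,[x,sg*y,-b],T)-[120,100]).round(0).tolist() for sg in(-1,1) for x in(-11,11) for y in (42.5,)])
E
```

```text
-1 0 crop [611.5 219.1]
-1 13 crop [612.  209.8]
-1 28 crop [612.5 198.8]
-1 41 crop [613.  189.1]
1 0 crop [524.4 159.8]
1 13 crop [524.2 150.3]
1 28 crop [524.  139.2]
1 41 crop [523.8 129.4]
0 [[137.0, 150.0], [135.0, 117.0], [271.0, 150.0], [274.0, 117.0]]
13 [[132.0, 159.0], [129.0, 124.0], [276.0, 159.0], [279.0, 124.0]]
28 [[126.0, 172.0], [123.0, 134.0], [283.0, 172.0], [286.0, 134.0]]
41 [[119.0, 185.0], [115.0, 144.0], [290.0, 185.0], [294.0, 144.0]]
```

The views agree: the open fingertips sit about 41 mm behind the reported TCP, where 13 is expected. So the fingers really end about 28 mm short of it. The effective grasp point is therefore 47 mm behind the TCP, and I need a reading near z=3.

```bash
python3 -m handwheel '[[[0,0,0],[0,-0.0036,0.01],0],[[0,0,0],[0,0,0.01],0],[[0,0,0],[0,0,0.006],0],[[0,0,0],[0,0,0],0],[[0,0,0],[0,0,0],0]]'
python3 -m handwheel '[[[0,0,0],[0,0,0.006],0],[[0,0,0],[0,0,0],0],[[0,0,0],[0,0,0],0],[[0,0,0],[0,0,0],1],[[0,0,0],[0,0,0],1]]'
python3 -m handwheel '[[[0,0,0],[0,0,0],1],[[0,0,0],[0,0,0],1],[[0,0,0],[0,0,0],1],[[0,0,0],[0,0,0],1],[[0,0,0],[0,0,0],1]]'
```

```text
clock: 5.6
eef_pos: [397.2, 208.2, 8.8]
tool_rot: [-3.141, 0.001, 1.322]
force: [0.0, 0.0, 0.4]
width: 85.6
gripper_force: 0.0
clock: 6.02
eef_pos: [397.6, 208.4, 3.4]
tool_rot: [3.141, -0.0, 1.322]
force: [-0.8, 0.6, -0.3]
width: 63.8
gripper_force: 0.0
clock: 6.43
eef_pos: [398.4, 208.2, 3.4]
tool_rot: [3.14, -0.001, 1.321]
force: [2.6, -1.2, 4.9]
width: 22.8
gripper_force: 58.5
```

The pusher is gripped (22.8 mm, 58 N). I lift it and go beside the tube for an unobstructed measurement.

```bash
python3 -m handwheel '[[[0,0,0],[0,0,-0.01],1],[[0,0,0],[0,0,-0.03],1],[[0,0,0],[0,0,-0.035],1],[[0,0,0],[0,0,-0.035],1],[[0,0,0],[0,0,0],1]]'
python3 -m handwheel '[[[0,0,0],[0,0,0],1],[[0,0,0],[0,0,0],1]]'
python3 - <<'E'
from h import *
plan([510,30,150],85,c='1')
E
```

```text
clock: 6.85
eef_pos: [399.6, 210.4, 117.7]
tool_rot: [3.136, -0.006, 1.322]
force: [0.4, 0.1, -1.4]
width: 22.2
gripper_force: 58.9
clock: 7.02
eef_pos: [396.8, 207.7, 112.7]
tool_rot: [-3.141, 0.001, 1.322]
force: [-0.4, 0.9, -1.4]
width: 22.3
gripper_force: 58.9
n 6 d [ 113.2 -177.7   37.3] rv [-0.04  0.05 -9.27]
[[-0.0, 0.0, -1.5],[-0.0241, 0.0256, -0.0062],1],[[-0.0, 0.0, -1.5],[-0.0247, 0.0249, -0.0062],1],[[-0.0, 0.0, -1.5],[-0.0254, 0.0243, -0.0062],1],[[-0.0, 0.0, -1.5],[-0.026, 0.0236, -0.0062],1],[[-0.0, 0.0, -1.5],[-0.0267, 0.0229, -0.0062],1],
[[-0.0, 0.0, -1.5],[-0.0273, 0.0221, -0.0062],1],
```

```bash
python3 -m handwheel '[[[0,0,-1.5],[-0.0241,0.0256,-0.0062],1],[[0,0,-1.5],[-0.0247,0.0249,-0.0062],1],[[0,0,-1.5],[-0.0254,0.0243,-0.0062],1],[[0,0,-1.5],[-0.026,0.0236,-0.0062],1],[[0,0,-1.6],[-0.0267,0.0229,-0.0062],1]]' >/dev/null
python3 -m handwheel '[[[0,0,-1.6],[-0.0273,0.0221,-0.0062],1],[[0,0,0],[0,0,0],1],[[0,0,0],[0,0,0],1],[[0,0,0],[0,0,0],1]]'
python3 - <<'E'
from h import *
np.set_printoptions(precision=1,suppress=True,linewidth=200)
s=ctrl.read_state(); im=ctrl.get_image('wrist'); im['pose']=wpose(s,im); np.savez('pics/w6.png.npz',**im)
print(s['eef_pos'],np.degrees(s['tool_rot']))
# sections across the tube in plane z: rectified rows along y
g=cv2.cvtColor(im['pixels'],cv2.COLOR_RGB2GRAY)
def samp(xs,y,z): 
    return np.array([cv2.getRectSubPix(g,(1,1),tuple(map(float,proj(im,[x,y,z]))))[0,0] for x in xs]).astype(int)
for y in(60,80,95,110,135): print('tube z60 y',y,'x550..',samp(np.arange(556,640,2),y,60).tolist())
for y in(165,200): print('rods z45 y',y,samp(np.arange(560,640,2),y,45).tolist())
for x in(585,590,605,610): print('entry x',x,'y30..',[int(samp([x],y,60)[0]) for y in range(30,66,2)],'exit y130..',[int(samp([x],y,60)[0]) for y in range(130,166,2)])
for y in(60,100,200): print('base z10',y,samp(np.arange(550,600,2),y,10).tolist())
E
```

```text
clock: 7.77
eef_pos: [508.8, 30.8, 148.6]
tool_rot: [-3.138, -0.0, 1.482]
force: [-0.2, 0.2, -1.1]
width: 22.2
gripper_force: 59.0
[508.8  30.8 148.6] [-179.8   -0.    84.9]
tube z60 y 60 x550.. [161, 233, 236, 214, 164, 167, 159, 127, 108, 92, 100, 113, 106, 150, 153, 155, 157, 178, 181, 183, 176, 136, 106, 105, 108, 144, 176, 176, 169, 150, 124, 70, 137, 187, 195, 187, 185, 187, 187, 189, 186, 188]
tube z60 y 80 x550.. [176, 164, 236, 237, 234, 239, 237, 174, 159, 160, 104, 100, 115, 122, 150, 154, 153, 163, 182, 183, 186, 174, 136, 123, 116, 105, 152, 179, 178, 168, 148, 162, 185, 188, 188, 186, 185, 188, 184, 186, 186, 186]
tube z60 y 95 x550.. [195, 151, 207, 239, 236, 236, 239, 225, 163, 167, 149, 84, 112, 115, 136, 153, 155, 153, 175, 183, 184, 185, 170, 133, 123, 91, 119, 171, 177, 175, 161, 147, 174, 187, 188, 187, 185, 185, 186, 188, 187, 186]
tube z60 y 110 x550.. [193, 187, 145, 230, 238, 235, 238, 234, 187, 163, 165, 129, 93, 115, 119, 149, 156, 157, 158, 185, 185, 184, 183, 155, 133, 120, 100, 137, 175, 178, 176, 154, 154, 186, 189, 188, 188, 187, 189, 188, 190, 189]
tu
[... 1212 characters left out ...]
, 145, 147, 144, 149, 151, 155, 154, 177, 183, 182, 172, 167, 164, 157, 152, 147]
entry x 610 y30.. [192, 192, 193, 191, 192, 190, 190, 186, 174, 174, 176, 177, 178, 175, 180, 176, 177, 178] exit y130.. [107, 101, 95, 95, 92, 95, 121, 127, 216, 218, 210, 209, 204, 202, 192, 185, 180, 179]
base z10 60 [192, 190, 190, 190, 190, 194, 182, 144, 211, 237, 227, 190, 145, 66, 33, 29, 67, 168, 203, 205, 189, 128, 126, 152, 154]
base z10 100 [189, 190, 189, 187, 188, 194, 194, 193, 167, 153, 227, 238, 236, 235, 238, 236, 191, 161, 165, 159, 108, 97, 116, 114, 138]
base z10 200 [108, 163, 190, 188, 192, 189, 190, 190, 189, 183, 187, 186, 183, 136, 211, 236, 235, 234, 235, 233, 232, 234, 234, 223, 156]
```

```bash
python3 - <<'E'
from h import *
plan([579.9,-113.6,100],85.1,c='1')
E
```

```text
n 5 d [  71.2 -145.2  -48.9] rv [-0.19 -0.02 -0.06]
[[-0.0, -0.0, -0.0],[-0.0277, 0.0167, 0.0097],1],[[-0.0, -0.0, -0.0],[-0.0277, 0.0167, 0.0097],1],[[-0.0, -0.0, -0.0],[-0.0277, 0.0167, 0.0097],1],[[-0.0, -0.0, -0.0],[-0.0277, 0.0167, 0.0098],1],[[-0.0, -0.0, -0.0],[-0.0277, 0.0167, 0.0098],1],
```

```bash
python3 -m handwheel '[[[-0.2,0,0],[-0.0277,0.0167,0.0097],1],[[0,0,0],[-0.0277,0.0167,0.0097],1],[[0,0,0],[-0.0277,0.0167,0.0097],1],[[0,0,0],[-0.0277,0.0167,0.0098],1],[[0,0,0],[-0.0277,0.0167,0.0098],1]]' >/dev/null
python3 -m handwheel '[[[0,0,0],[0,0,0],1],[[0,0,0],[0,0,0],1],[[0,0,0],[0,0,0],1],[[0,0,0],[0,0,0],1]]'
python3 - <<'E'
from h import *
plan([579.9,-113.6,12],85.1,c='1',step=22)
E
```

```text
clock: 8.57
eef_pos: [581.0, -112.1, 101.8]
tool_rot: [3.139, -0.001, 1.486]
force: [-0.4, 0.9, -0.9]
width: 22.2
gripper_force: 59.1
n 5 d [ -1.1  -1.5 -89.8] rv [ 0.16 -0.07  0.06]
[[0.0, -0.0, 0.0],[-0.0003, -0.0003, 0.018],1],[[0.0, -0.0, 0.0],[-0.0003, -0.0002, 0.018],1],[[0.0, -0.0, 0.0],[-0.0003, -0.0002, 0.018],1],[[0.0, -0.0, 0.0],[-0.0003, -0.0002, 0.018],1],[[0.0, -0.0, 0.0],[-0.0003, -0.0002, 0.018],1],
```

```bash
python3 -m handwheel '[[[0.1,0,0],[-0.0014,-0.0012,0.018],1],[[0,0,0],[0,0,0.018],1],[[0,0,0],[0,0,0.018],1],[[0,0,0],[0,0,0.018],1],[[0,0,0],[0,0,0.0175],1]]' >/dev/null
python3 -m handwheel '[[[0,0,0],[0,0,0],1],[[0,0,0],[0,0,0],1],[[0,0,0],[0,0,0],1],[[0,0,0],[0,0,0],1]]'
python3 - <<'E'
from h import *
np.set_printoptions(precision=1,suppress=True,linewidth=200)
s=ctrl.read_state(); im=ctrl.get_image('wrist'); im['pose']=wpose(s,im); np.savez('pics/w7.png.npz',**im)
h=im['pixels'].astype(int); m=(h[:,:,0]-h[:,:,2]>60)&(h[:,:,0]>100)
for v in(0,40,80,120,160,200):
    r=np.where(m[v,260:390])[0]+260
    if len(r): print(v,r.min(),r.max(),at(im,(r.min()+r.max())/2,v,59))
# top & side camera: wood pixels near expected tip
for n in('top','side'):
    c=ctrl.get_image(n); cv2.imwrite(f'pics/{n}7.png',c['pixels'][:,:,::-1]); np.savez(f'pics/{n}7.png.npz',**c)
    for y in(-50,0,20,32,47.8): print(n,y,proj(c,[593.7+.0857*(y-47.8),y,59]), end=' ')
    h=c['pixels'].astype(int); p=proj(c,[589,0,59]).round().astype(int); q=h[p[1]-30:p[1]+30,p[0]-50:p[0]+50]
    mm=((q[:,:,0]-q[:,:,2]>50)&(q[:,:,0]>120)&(q[:,:,1]<q[:,:,0]*.85)).astype(np.uint8)
    k,l,st,ce=cv2.connectedComponentsWithStats(mm)
    for i in range(1,k):
        if st[i,4]>15: print('\n',st[i]+[p[0]-50,p[1]-30,0,0,0],ce[i]+[p[0]-50,p[1]-30])
E
```

```text
clock: 9.32
eef_pos: [581.4, -115.7, 13.7]
tool_rot: [3.137, -0.0, 1.483]
force: [0.5, 0.1, -1.3]
width: 22.3
gripper_force: 59.1
0 291 351 [589.8  -3.8  59. ]
40 292 350 [588.5 -17.8  59. ]
80 293 350 [587.4 -32.4  59. ]
120 294 349 [586.  -47.8  59. ]
160 295 348 [584.6 -64.2  59. ]
200 296 347 [583.  -81.7  59. ]
top -50 [334.8 164.9] top 0 [319.7 163.9] top 20 [313.7 163.4] top 32 [310.1 163.2] top 47.8 [305.3 162.9] 
 [337 137  11  12  44] [343.3 142.3]

 [277 159  21   3  35] [286.  160.5]

 [310 160  40  10 253] [330.1 164.7]

 [356 166  14  22 161] [363.3 177.3]
side -50 [289.1 176.8] side 0 [279.9 186.2] side 20 [276.2 190.1] side 32 [273.9 192.5] side 47.8 [270.8 195.6] 
 [ 256  161   68   33 1006] [288.3 176.1]
```

The tip is at y≈32, about 16 mm before the entry and on axis in both the top and wrist views. I lower 1.5 mm and enter slowly.

```bash
python3 -m handwheel '[[[0.2,0,0],[0.004,0,0.0015],1],[[0,0,0],[0.008,0,0],1],[[0,0,0],[0.008,0,0],1],[[0,0,0],[0,0,0],1],[[0,0,0],[0,0,0],1]]'
python3 -m handwheel '[[[0,0,0],[0.006,0,0],1],[[0,0,0],[0.006,0,0],1],[[0,0,0],[0.004,0,0],1],[[0,0,0],[0,0,0],1],[[0,0,0],[0,0,0],1]]'
```

```text
clock: 9.88
eef_pos: [582.3, -94.8, 10.8]
tool_rot: [-3.14, -0.001, 1.485]
force: [0.4, -0.3, -1.0]
width: 22.2
gripper_force: 59.1
clock: 10.3
eef_pos: [583.6, -79.9, 10.8]
tool_rot: [-3.14, -0.0, 1.483]
force: [0.5, 0.5, -1.5]
width: 22.5
gripper_force: 59.1
```

```bash
python3 -m handwheel '[[[0,0,0],[0.008,0,-0.0005],1],[[0,0,0],[0.008,0,0],1],[[0,0,0],[0.008,0,0],1],[[0,0,0],[0.008,0,0],1],[[0,0,0],[0,0,0],1]]'
python3 -m handwheel '[[[0,0,0],[0.008,0,0],1],[[0,0,0],[0.008,0,0],1],[[0,0,0],[0.008,0,0],1],[[0,0,0],[0,0,0],1],[[0,0,0],[0,0,0],1]]'
```

```text
clock: 10.72
eef_pos: [586.1, -49.9, 11.2]
tool_rot: [-3.139, 0.003, 1.482]
force: [-1.0, -2.7, -2.2]
width: 22.2
gripper_force: 59.0
clock: 11.13
eef_pos: [588.1, -25.8, 11.1]
tool_rot: [-3.139, 0.002, 1.482]
force: [0.2, -3.9, -2.1]
width: 22.9
gripper_force: 59.0
```

```bash
python3 -m handwheel '[[[0,0,0],[0.008,0,0],1],[[0,0,0],[0.008,0,0],1],[[0,0,0],[0.008,0,0],1],[[0,0,0],[0.006,0,0],1],[[0,0,0],[0.004,0,0],1]]'
python3 -m handwheel '[[[0,0,0],[0,0,0],1],[[0,0,0],[0,0,0],1],[[0,0,0],[0,0,0],1]]'
python3 - <<'E'
from h import *
np.set_printoptions(precision=1,suppress=True,linewidth=200)
for n in('top','side'):
    c=ctrl.get_image(n); np.savez(f'pics/{n}8.png.npz',**c)
    h=c['pixels'].astype(int)
    for y in range(135,256,5):
        u=proj(c,[602.3+.0857*(y-147.5),y,68 if n=='top' else 62]); a=h[int(round(u[1])),int(round(u[0]))]; print(y,a,end='; ')
    print()
E
```

```text
clock: 11.55
eef_pos: [591.7, 11.3, 11.4]
tool_rot: [-3.14, -0.002, 1.483]
force: [-0.2, 0.1, -1.2]
width: 22.2
gripper_force: 59.0
clock: 11.8
eef_pos: [591.5, 9.6, 11.3]
tool_rot: [-3.14, -0.0, 1.483]
force: [-0.5, 0.1, -1.2]
width: 22.3
gripper_force: 59.0
135 [211 177 142]; 140 [210 178 142]; 145 [215 183 144]; 150 [227 193 138]; 155 [216 173 119]; 160 [150  95  55]; 165 [178 102  53]; 170 [194 110  56]; 175 [195 109  54]; 180 [202 116  62]; 185 [200 117  62]; 190 [201 117  62]; 195 [203 119  64]; 200 [204 120  64]; 205 [205 120  63]; 210 [207 122  67]; 215 [206 122  65]; 220 [206 122  64]; 225 [206 124  70]; 230 [184 139 113]; 235 [174 161 152]; 240 [170 165 162]; 245 [152 149 146]; 250 [77 76 77]; 255 [84 83 84]; 
135 [158 158 155]; 140 [151 141 128]; 145 [172 138  91]; 150 [191 152  89]; 155 [170 122  62]; 160 [161  95  26]; 165 [161  91  14]; 170 [161  92  17]; 175 [161  91  16]; 180 [164  93  15]; 185 [164  94  18]; 190 [164  94  16]; 195 [160  92  16]; 200 [160  92  18]; 205 [160  91  16]; 210 [160  92  16]; 215 [159  91  16]; 220 [159  91  15]; 225 [128  71  14]; 230 [108  58  10]; 235 [105  59  22]; 240 [124 102  88]; 245 [155 151 146]; 250 [156 156 153]; 255 [130 131 130];
```

The log lies on the rods at y≈158–229, with its centre about 46 mm past the exit. I withdraw the pusher.

```bash
python3 -m handwheel '[[[0,0,0],[-0.01,0,0],1],[[0,0,0],[-0.02,0,0],1],[[0,0,0],[-0.025,0,0],1],[[0,0,0],[-0.025,0,0],1],[[0,0,0],[-0.025,0,0],1]]'
python3 -m handwheel '[[[0,0,0],[-0.02,0,0],1],[[0,0,0],[-0.01,0,0],1],[[0,0,0],[0,0,0],1],[[0,0,0],[0,0,0],1]]'
python3 -m handwheel '[[[0,0,0],[0,0,-0.02],1],[[0,0,0],[0,0,-0.035],1],[[0,0,0],[0,0,-0.035],1],[[0,0,0],[0,0,-0.02],1],[[0,0,0],[0,0,0],1]]'
python3 -m handwheel '[[[0,0,0],[0,0,0],1],[[0,0,0],[0,0,0],1],[[0,0,0],[0,0,0],1]]'
python3 - <<'E'
from h import *
plan([398.4,208.2,110],75.7,c='1')
E
```

```text
clock: 12.32
eef_pos: [581.7, -97.6, 11.2]
tool_rot: [-3.14, 0.001, 1.482]
force: [1.4, 0.7, -1.0]
width: 22.3
gripper_force: 59.0
clock: 12.65
eef_pos: [579.6, -125.1, 11.3]
tool_rot: [-3.14, -0.001, 1.481]
force: [0.7, 0.5, -1.2]
width: 22.5
gripper_force: 59.0
clock: 13.07
eef_pos: [583.8, -122.3, 126.3]
tool_rot: [3.134, -0.001, 1.486]
force: [0.3, 0.0, -0.2]
width: 22.1
gripper_force: 59.0
clock: 13.32
eef_pos: [578.6, -124.3, 119.8]
tool_rot: [-3.137, -0.0, 1.484]
force: [0.3, 0.1, -0.4]
width: 22.3
gripper_force: 59.0
n 11 d [-180.2  332.5   -9.8] rv [-0.27 -0.    9.32]
[[-0.0, -0.0, 0.8],[0.0287, -0.0189, 0.001],1],[[-0.0, -0.0, 0.8],[0.0284, -0.0194, 0.001],1],[[-0.0, -0.0, 0.8],[0.0281, -0.0198, 0.001],1],[[-0.0, -0.0, 0.8],[0.0278, -0.0202, 0.001],1],[[-0.0, -0.0, 0.8],[0.0275, -0.0206, 0.001],1],
[[-0.0, -0.0, 0.8],[0.0272, -0.021, 0.0009],1],[[-0.0, -0.0, 0.8],[0.0269, -0.0214, 0.0009],1],[[-0.0, -0.0, 0.8],[0.0266, -0.0218, 0.0009],1],[[-0.0, -0.0, 0.8],[0.0263, -0.0222, 0.0009],1],[[-0.0, -0.0, 0.8],[0.0259, -0.0226, 0.0009],1],
[[-0.0, -0.0, 0.8],[0.0256, -0.023, 0.0009],1],
```

```bash
python3 -m handwheel '[[[0,0,0.8],[0.0287,-0.0189,0.001],1],[[0,0,0.8],[0.0284,-0.0194,0.001],1],[[0,0,0.8],[0.0281,-0.0198,0.001],1],[[0,0,0.8],[0.0278,-0.0202,0.001],1],[[0,0,0.8],[0.0275,-0.0206,0.001],1]]' >/dev/null
python3 -m handwheel '[[[0,0,0.9],[0.0272,-0.021,0.001],1],[[0,0,0.9],[0.0269,-0.0214,0.001],1],[[0,0,0.9],[0.0266,-0.0218,0.001],1],[[0,0,0.9],[0.0263,-0.0222,0.001],1],[[0,0,0.9],[0.0259,-0.0226,0.001],1]]' >/dev/null
python3 -m handwheel '[[[0,0,0.8],[0.0256,-0.023,0.001],1],[[0,0,0],[0,0,0],1],[[0,0,0],[0,0,0],1],[[0,0,0],[0,0,0],1],[[0,0,0],[0,0,0],1]]'
python3 - <<'E'
from h import *
plan([398.4,208.2,40],75.7,c='1',step=20)
E
```

```text
clock: 14.57
eef_pos: [399.5, 205.9, 110.0]
tool_rot: [-3.139, 0.002, 1.319]
force: [-0.6, -0.0, -1.2]
width: 22.4
gripper_force: 59.1
n 4 d [ -1.1   2.3 -70. ] rv [-0.14  0.1  -0.16]
[[-0.0, 0.0, -0.0],[0.0005, -0.0004, 0.0175],1],[[-0.0, 0.0, -0.0],[0.0005, -0.0004, 0.0175],1],[[-0.0, 0.0, -0.0],[0.0005, -0.0004, 0.0175],1],[[-0.0, 0.0, -0.0],[0.0005, -0.0004, 0.0175],1],
```

```bash
python3 -m handwheel '[[[0,0,-0.2],[0.006,-0.0015,0.0175],1],[[0,0,0],[0,0,0.0175],1],[[0,0,0],[0,0,0.0175],1],[[0,0,0],[0,0,0.0175],1],[[0,0,0],[0,0,0.015],1]]' >/dev/null
python3 -m handwheel '[[[0,0,0],[0,0,0],1],[[0,0,0],[0,0,0],1],[[0,0,0],[0,0,0],1],[[0,0,0],[0,0,0],1]]'
```

```text
clock: 15.32
eef_pos: [400.1, 213.3, 26.4]
tool_rot: [-3.141, -0.001, 1.323]
force: [0.4, 0.1, -0.1]
width: 22.3
gripper_force: 59.1
```

```bash
python3 -m handwheel '[[[0,0,0],[0,-0.0004,0.008],1],[[0,0,0],[0,0,0.007],1],[[0,0,0],[0,0,0.005],1],[[0,0,0],[0,0,0.003],1],[[0,0,0],[0,0,0],1]]'
python3 -m handwheel '[[[0,0,0],[0,0,0],1],[[0,0,0],[0,0,0],1]]'
```

```text
clock: 15.73
eef_pos: [399.6, 213.2, 3.2]
tool_rot: [3.141, 0.0, 1.323]
force: [0.1, -1.6, 11.6]
width: 22.2
gripper_force: 60.5
clock: 15.9
eef_pos: [399.6, 213.2, 3.2]
tool_rot: [3.142, 0.0, 1.323]
force: [-0.7, -2.2, 12.5]
width: 22.4
gripper_force: 60.5
```

Seated, with 12 N contact at the same height as before. I release and rise.

```bash
python3 -m handwheel '[[[0,0,0],[0,0,0],0.6],[[0,0,0],[0,0,0],0.3],[[0,0,0],[0,0,0],0],[[0,0,0],[0,0,0],0],[[0,0,0],[0,0,0],0]]'
python3 -m handwheel '[[[0,0,0],[0,0,0],0],[[0,0,0],[0,0,0],0],[[0,0,0],[0,0,0],0],[[0,0,0],[0,0,-0.01],0],[[0,0,0],[0,0,-0.03],0]]'
python3 -m handwheel '[[[0,0,0],[0,0,-0.04],0],[[0,0,0],[0,0,-0.04],0],[[0,0,0],[0,0,-0.03],0],[[0,0,0],[0,0,0],0],[[0,0,0],[0,0,0],0]]'
python3 -m handwheel '[[[0,0,0],[0,0,0],0],[[0,0,0],[0,0,0],0]]'
python3 - <<'E'
from h import *
np.set_printoptions(precision=1,suppress=True)
s=ctrl.read_state(); im=ctrl.get_image('wrist'); im['pose']=wpose(s,im)
h=im['pixels'].astype(int)
m=((h[:,:,0]-h[:,:,2]>76)&(h[:,:,0]>130)).astype(np.uint8)
for v in range(20,340,40):
    r=np.where(m[v,270:380])[0]+270
    if len(r): print(v,r.min(),r.max(),at(im,(r.min()+r.max())/2,v,50))
r=np.where(m[:,327])[0]; print(r.min(),r.max(),at(im,328,r.min(),50),at(im,326,r.max(),50))
plan([606.2,194,150],85.1,c='0')
E
```

```text
clock: 16.32
eef_pos: [398.7, 213.5, 2.4]
tool_rot: [-3.14, 0.001, 1.324]
force: [0.1, -1.0, -1.0]
width: 80.6
gripper_force: 0.0
clock: 16.73
eef_pos: [396.8, 212.3, 40.6]
tool_rot: [-3.135, 0.005, 1.324]
force: [-0.3, 0.2, 0.4]
width: 85.4
gripper_force: 0.0
clock: 17.15
eef_pos: [400.3, 213.8, 154.3]
tool_rot: [3.14, -0.002, 1.323]
force: [-0.3, 0.2, 0.5]
width: 85.3
gripper_force: 0.0
clock: 17.32
eef_pos: [398.3, 212.7, 151.6]
tool_rot: [-3.138, 0.002, 1.324]
force: [-0.4, 0.2, -0.6]
width: 85.1
gripper_force: 0.0
20 313 335 [434.9 357.6  50. ]
60 312 336 [427.2 327.3  50. ]
100 312 336 [419.2 295.4  50. ]
140 312 335 [410.2 261.7  50. ]
180 313 334 [401.2 225.7  50. ]
220 314 330 [390.  187.4  50. ]
260 314 328 [378.3 145.7  50. ]
17 272 [438.7 359.1  50. ] [380.  131.2  50. ]
n 6 d [208.  -18.9  -1.4] rv [-0.2  0.1 -9.2]
[[-0.0, 0.0, -1.5],[0.0054, 0.0344, 0.0001],0],[[-0.0, 0.0, -1.5],[0.0045, 0.0345, 0.0001],0],[[-0.0, 0.0, -1.5],[0.0036, 0.0346, 0.0001],0],[[-0.0, 0.0, -1.5],[0.0026, 0.0347, 0.0002],0],[[-0.0, 0.0, -1.5],[0.0017, 0.0348, 0.0002],0],
[[-0.0, 0.0, -1.5],[0.0008, 0.0348, 0.0002],0],
```

```bash
python3 -m handwheel '[[[0,0,-1.5],[0.0054,0.0344,0],0],[[0,0,-1.5],[0.0045,0.0345,0],0],[[0,0,-1.5],[0.0036,0.0346,0],0],[[0,0,-1.5],[0.0026,0.0347,0],0],[[0,0,-1.6],[0.0017,0.0348,0],0]]' >/dev/null
python3 -m handwheel '[[[0,0,-1.6],[0.0008,0.0348,0],0],[[0,0,0],[0,0,0],0],[[0,0,0],[0,0,0],0],[[0,0,0],[0,0,0],0],[[0,0,0],[0,0,0],0]]'
python3 - <<'E'
from h import *
np.set_printoptions(precision=1,suppress=True)
s=ctrl.read_state(); im=ctrl.get_image('wrist'); im['pose']=wpose(s,im); np.savez('pics/w9.png.npz',**im)
h=im['pixels'].astype(int)
m=((h[:,:,0]-h[:,:,2]>50)&(h[:,:,0]>70)).astype(np.uint8)
n,l,st,c=cv2.connectedComponentsWithStats(m)
for i in range(1,n):
    if st[i,4]>200: print(st[i],c[i])
print(proj(im,[606.2,194,74]))
for v in range(100,300,20):
    r=np.where(m[v,240:410])[0]+240
    if len(r): print(v,r.min(),r.max(),at(im,(r.min()+r.max())/2,v,58.5))
plan([606.2,194,30],85.1,c='0')
E
```

```text
clock: 18.2
eef_pos: [605.1, 194.9, 151.4]
tool_rot: [-3.137, 0.001, 1.486]
force: [0.3, -0.8, -0.6]
width: 85.2
gripper_force: 0.0
[  547     0    93   384 24110] [600.9 191.2]
[  95   25   31  247 6341] [110.4 143.5]
[630  27  10  76 544] [635.4  67.2]
[126  92   6 111 504] [128.4 145.4]
[151  94  11 121 972] [155.8 153.5]
[  0 136  52  51 887] [ 23.3 163. ]
[ 310  158   32   78 2432] [325.3 195.9]
[325.2 201.6]
160 310 341 [609.4 228.3  58.5]
180 310 341 [607.9 210.   58.5]
200 310 341 [606.3 191.2  58.5]
220 310 340 [604.2 171.6  58.5]
260 301 350 [601.2 129.9  58.5]
n 4 d [   0.8   -0.9 -121.8] rv [-0.2  0.   0.1]
[[-0.0, 0.0, 0.0],[-0.0002, 0.0003, 0.0305],0],[[-0.0, 0.0, 0.0],[-0.0002, 0.0003, 0.0305],0],[[-0.0, 0.0, 0.0],[-0.0002, 0.0003, 0.0305],0],[[-0.0, 0.0, 0.0],[-0.0002, 0.0002, 0.0305],0],
```

```bash
python3 -m handwheel '[[[-0.2,0,0],[0,0.0014,0.03],0],[[0,0,0],[0,0,0.03],0],[[0,0,0],[0,0,0.03],0],[[0,0,0],[0,0,0.025],0],[[0,0,0],[0,0,0.015],0]]'
python3 -m handwheel '[[[0,0,0],[0,0,0.009],0],[[0,0,0],[0,0,0],0],[[0,0,0],[0,0,0],0],[[0,0,0],[0,0,0],0]]'
```

```text
clock: 18.67
eef_pos: [606.0, 193.7, 19.7]
tool_rot: [-3.14, 0.002, 1.486]
force: [-0.2, -0.6, 0.7]
width: 85.2
gripper_force: 0.0
clock: 19.0
eef_pos: [609.4, 194.9, 14.7]
tool_rot: [3.138, -0.001, 1.485]
force: [0.1, 0.1, 0.8]
width: 85.5
gripper_force: 0.0
```

```bash
python3 -m handwheel '[[[0,0,0],[0,0,0],0],[[0,0,0],[0,0,0],0],[[0,0,0],[0,0,0],0]]'
```

```text
clock: 19.25
eef_pos: [609.2, 194.2, 14.2]
tool_rot: [3.138, -0.0, 1.484]
force: [0.3, 0.3, 0.0]
width: 85.5
gripper_force: 0.0
```

```bash
python3 -m handwheel '[[[0.2,0,0],[0.001,-0.0026,0.002],0],[[0,0,0],[0,0,0],0],[[0,0,0],[0,0,0],0.4],[[0,0,0],[0,0,0],0.6],[[0,0,0],[0,0,0],1]]'
python3 -m handwheel '[[[0,0,0],[0,0,0],1],[[0,0,0],[0,0,0],1],[[0,0,0],[0,0,0],1],[[0,0,0],[0,0,0],1],[[0,0,0],[0,0,0],1]]'
```

```text
clock: 19.67
eef_pos: [606.1, 195.3, 11.2]
tool_rot: [-3.14, 0.0, 1.484]
force: [-0.5, 0.2, 0.2]
width: 51.6
gripper_force: 0.0
clock: 20.08
eef_pos: [607.4, 195.3, 11.8]
tool_rot: [3.141, -0.001, 1.484]
force: [2.8, -1.0, 1.8]
width: 30.1
gripper_force: 59.3
```

Log gripped (30 mm). I compute where the bottles are and plan the lift and carry.

```bash
python3 -m handwheel '[[[0,0,0],[0,0,-0.005],1],[[0,0,0],[0,0,-0.02],1],[[0,0,0],[0,0,-0.035],1],[[0,0,0],[0,0,-0.04],1],[[0,0,0],[0,0,-0.04],1]]'
python3 -m handwheel '[[[0,0,0],[0,0,0],1],[[0,0,0],[0,0,0],1],[[0,0,0],[0,0,0],1]]'
python3 - <<'E'
from h import *
im=load('top0.png'); print(at(im,427,167,0).round(),at(im,454,196,0).round(),at(im,325,213,0).round())
plan([400,-315,160],102.7,c='1')
E
```

```text
clock: 20.5
eef_pos: [603.9, 195.2, 151.6]
tool_rot: [-3.135, 0.001, 1.485]
force: [0.5, 0.3, -0.4]
width: 30.5
gripper_force: 59.4
clock: 20.75
eef_pos: [604.9, 194.8, 150.5]
tool_rot: [-3.138, 0.001, 1.485]
force: [-0.6, -0.1, -1.8]
width: 30.7
gripper_force: 59.5
[ 587. -373.    0.] [ 484. -461.    0.] [431. -16.   0.]
n 16 d [-204.9 -509.8    9.5] rv [ -0.24   0.04 -17.64]
[[-0.0, 0.0, -1.1],[-0.0328, -0.01, -0.0005],1],[[-0.0, 0.0, -1.1],[-0.0326, -0.0106, -0.0005],1],[[-0.0, 0.0, -1.1],[-0.0324, -0.0113, -0.0005],1],[[-0.0, 0.0, -1.1],[-0.0322, -0.0119, -0.0005],1],[[-0.0, 0.0, -1.1],[-0.032, -0.0125, -0.0005],1],
[[-0.0, 0.0, -1.1],[-0.0317, -0.0131, -0.0005],1],[[-0.0, 0.0, -1.1],[-0.0315, -0.0137, -0.0005],1],[[-0.0, 0.0, -1.1],[-0.0312, -0.0143, -0.0005],1],[[-0.0, 0.0, -1.1],[-0.0309, -0.0149, -0.0005],1],[[-0.0, 0.0, -1.1],[-0.0306, -0.0155, -0.0006],1],
[[-0.0, 0.0, -1.1],[-0.0303, -0.0161, -0.0006],1],[[-0.0, 0.0, -1.1],[-0.03, -0.0167, -0.0006],1],[[-0.0, 0.0, -1.1],[-0.0297, -0.0173, -0.0006],1],[[-0.0, 0.0, -1.1],[-0.0293, -0.0178, -0.0006],1],[[-0.0, 0.0, -1.1],[-0.029, -0.0184, -0.0006],1],
[[-0.0, 0.0, -1.1],[-0.0286, -0.019, -0.0006],1],
```

```bash
python3 -m handwheel '[[[-0.2,0,-1.1],[-0.0328,-0.01,-0.0005],1],[[0,0,-1.1],[-0.0326,-0.0106,-0.0005],1],[[0,0,-1.1],[-0.0324,-0.0113,-0.0005],1],[[0,0,-1.1],[-0.0322,-0.0119,-0.0005],1],[[0,0,-1.1],[-0.032,-0.0125,-0.0005],1]]' >/dev/null
python3 -m handwheel '[[[0,0,-1.1],[-0.0317,-0.0131,-0.0005],1],[[0,0,-1.1],[-0.0315,-0.0137,-0.0005],1],[[0,0,-1.1],[-0.0312,-0.0143,-0.0005],1],[[0,0,-1.1],[-0.0309,-0.0149,-0.0005],1],[[0,0,-1.1],[-0.0306,-0.0155,-0.0005],1]]' >/dev/null
python3 -m handwheel '[[[0,0,-1.1],[-0.0303,-0.0161,-0.0005],1],[[0,0,-1.1],[-0.03,-0.0167,-0.0005],1],[[0,0,-1.1],[-0.0297,-0.0173,-0.0005],1],[[0,0,-1.1],[-0.0293,-0.0178,-0.0005],1],[[0,0,-1.1],[-0.029,-0.0184,-0.0005],1]]'
python3 -m handwheel '[[[0,0,-1.1],[-0.0286,-0.019,-0.0005],1],[[0,0,0],[0,0,0],1],[[0,0,0],[0,0,0],1],[[0,0,0],[0,0,0],1],[[0,0,0],[0,0,0],1]]'
python3 - <<'E'
from h import *
s=ctrl.read_state(); im=ctrl.get_image('wrist'); im['pose']=wpose(s,im); np.savez('pics/w10.png.npz',**im)
print(s['eef_pos'],np.degrees(s['tool_rot']))
cv2.imwrite('pics/w10.png',cv2.resize(im['pixels'][40:300,160:480,::-1],(738,600),interpolation=2))
E
```

```text
clock: 22.0
eef_pos: [411.4, -282.6, 156.6]
tool_rot: [-3.14, -0.003, 1.773]
force: [-0.2, -0.1, -1.1]
width: 30.4
gripper_force: 59.5
clock: 22.42
eef_pos: [401.2, -312.1, 158.2]
tool_rot: [3.141, -0.002, 1.794]
force: [0.8, 0.6, -1.2]
width: 30.0
gripper_force: 59.6
[ 401.22418858 -312.12815839  158.18444622] [ 1.79940369e+02 -1.06303813e-01  1.02770462e+02]
```

View pics/w10.png

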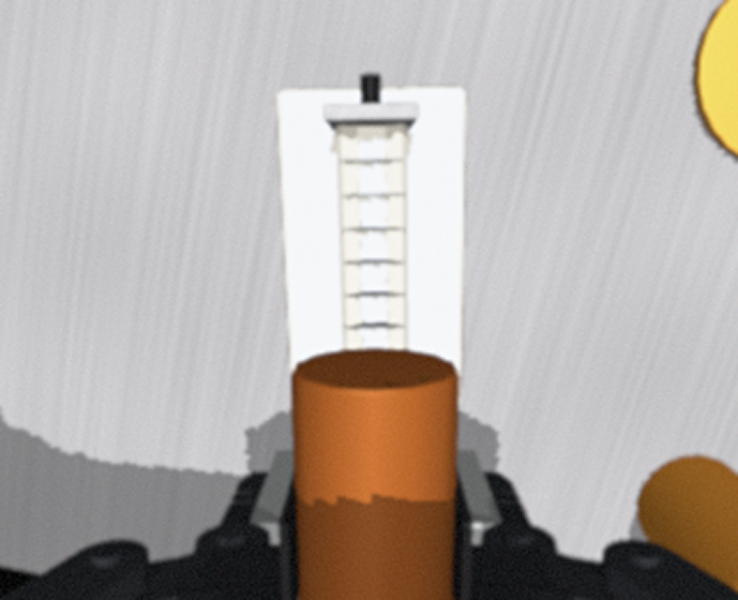

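The view shows:
- The log is held in line with the groove, end at crop (375,370).
- The groove lies between x 340 and 407.
- The stop's steel face spans 325–418 at its top (y≈104) and 333–410 at its foot (y≈125).

I compute groove_end from these.

```bash
python3 - <<'E'
from h import *
np.set_printoptions(precision=1,suppress=True)
im=load('w10.png'); k=738/320
def P(a,b,z): return at(im,160+a/k,40+b/k,z)
d=np.array([np.cos(np.radians(102.7)),np.sin(np.radians(102.7))]); n=np.array([-d[1],d[0]])
o=np.array([401.2,-312.1]) # tcp
for nm,a,b,z in(('top edgeL',325,104,58),('R',418,104,58),('strip foot L',331,122,58),('R',412,122,58),('foot',371,126,40),('foot',371,126,45),('lipL near stop',337,140,40),('lipR',408,140,40),('lipL far',345,345,40),('lipR far',407,345,40),('boardFL',279,91,12),('FR',466,89,12),('L',290,340,12),('R',460,340,12),('log end axis',375,368,205)):
    p=P(a,b,z); q=p[:2]-o; print(nm,p,'along %.1f left %.1f'%(q@d,q@n))
E
```

```text
top edgeL [ 360.8 -220.4   58. ] along 98.4 left 19.3
R [ 395.  -212.7   58. ] along 98.4 left -15.8
strip foot L [ 364.3 -226.2   58. ] along 91.9 left 17.1
R [ 394.3 -219.5   58. ] along 91.9 left -13.6
foot [ 379.  -222.8   40. ] along 91.9 left 2.0
foot [ 379.1 -223.3   45. ] along 91.5 left 2.0
lipL near stop [ 366.7 -231.2   40. ] along 86.5 left 15.9
lipR [ 394.9 -224.8   40. ] along 86.5 left -13.0
lipL far [ 387.8 -314.2   40. ] along 0.9 left 13.5
lipR far [ 414.3 -308.2   40. ] along 0.9 left -13.7
boardFL [ 335.6 -215.    12. ] along 109.1 left 42.6
FR [ 415.7 -196.1   12. ] along 110.0 left -39.6
L [ 361.7 -324.2   12. ] along -3.2 left 41.2
R [ 441.4 -306.3   12. ] along -3.1 left -40.5
log end axis [ 393.1 -278.4  205. ] along 34.7 left 0.5
```

```bash
python3 -m handwheel '[[[0,0,-0.6],[0.02,-0.001,0.01],1],[[0,0,0],[0.02,0,0.025],1],[[0,0,0],[0.0145,0,0.03],1],[[0,0,0],[0,0,0.03],1],[[0,0,0],[0,0,0.02],1]]' >/dev/null
python3 -m handwheel '[[[0,0,0],[0,0,0.01],1],[[0,0,0],[0,0,0],1],[[0,0,0],[0,0,0],1],[[0,0,0],[0,0,0],1],[[0,0,0],[0,0,0],1]]'
python3 - <<'E'
from h import *
o=np.array([401.2,-312.1]);a=np.radians(102.7);d=np.array([np.cos(a),np.sin(a)]);n=np.array([-d[1],d[0]])
s=ctrl.read_state();q=s['eef_pos'][:2]-o;print(q@d,q@n,s['eef_pos'],np.degrees(s['tool_rot']))
g=o+54*d+1.0*n; plan([*g,3.5],103.3,step=20,c='1')
E
```

```text
clock: 23.3
eef_pos: [389.1, -261.2, 34.9]
tool_rot: [3.138, 0.002, 1.802]
force: [-0.6, 0.7, -0.9]
width: 30.6
gripper_force: 59.6
52.27351776083516 0.6341539337716324 [ 389.08922646 -261.24479403   34.87170291] [1.79817612e+02 9.63004611e-02 1.03264914e+02]
n 2 d [ -0.7   1.6 -31.4] rv [ 0.18  0.1  -0.03]
[[0.1, 0.0, -0.0],[0.0009, -0.0002, 0.0157],1],[[0.1, 0.0, -0.0],[0.0009, -0.0002, 0.0157],1],
```

```bash
python3 -m handwheel '[[[0.2,0.1,0],[0.0017,-0.0004,0.01],1],[[0,0,0],[0,0,0.008],1],[[0,0,0],[0,0,0.005],1],[[0,0,0],[0,0,0],1],[[0,0,0],[0,0,0],1]]'
python3 -m handwheel '[[[0,0,0],[0,0,0.004],1],[[0,0,0],[0,0,0.003],1],[[0,0,0],[0,0,0.0015],1],[[0,0,0],[0,0,0],1],[[0,0,0],[0,0,0],1]]'
```

```text
clock: 23.72
eef_pos: [387.1, -259.3, 10.4]
tool_rot: [-3.139, -0.002, 1.802]
force: [-0.3, 0.5, -1.5]
width: 30.4
gripper_force: 59.6
clock: 24.13
eef_pos: [388.1, -259.7, 3.2]
tool_rot: [-3.141, 0.0, 1.803]
force: [-0.5, 0.5, 9.8]
width: 30.3
gripper_force: 60.4
```

```bash
python3 -m handwheel '[[[0,0,0],[0.0015,0,-0.0008],1],[[0,0,0],[0.0015,0,0],1],[[0,0,0],[0,0,0],1],[[0,0,0],[0,0,0],1],[[0,0,0],[0,0,0],1]]'
```

```text
clock: 24.55
eef_pos: [387.2, -256.6, 3.4]
tool_rot: [-3.141, -0.001, 1.802]
force: [1.9, 0.7, 3.0]
width: 30.5
gripper_force: 59.7
```

Still in light contact with the groove and no push-back from the stop. I release slowly, rise, and check with the camera.

```bash
python3 -m handwheel '[[[0,0,0],[0,0,0.0005],0.65],[[0,0,0],[0,0,0],0.4],[[0,0,0],[0,0,0],0],[[0,0,0],[0,0,0],0],[[0,0,0],[0,0,0],0]]'
python3 -m handwheel '[[[0,0,0],[0,0,0],0],[[0,0,0],[0,0,0],0],[[0,0,0],[0,0,0],0],[[0,0,0],[0,0,-0.01],0],[[0,0,0],[0,0,-0.03],0]]'
python3 -m handwheel '[[[0,0,0],[0,0,-0.04],0],[[0,0,0],[0,0,-0.04],0],[[0,0,0],[0,0,-0.04],0],[[0,0,0],[0,0,0],0],[[0,0,0],[0,0,0],0]]'
python3 -m handwheel '[[[0,0,0],[0,0,0],0],[[0,0,0],[0,0,0],0]]'
python3 - <<'E'
from h import *
np.set_printoptions(precision=1,suppress=True)
s=ctrl.read_state(); im=ctrl.get_image('wrist'); im['pose']=wpose(s,im); np.savez('pics/w11.png.npz',**im); cv2.imwrite('pics/w11.png',im['pixels'][:,:,::-1])
o=np.array([401.2,-312.1]);a=np.radians(102.7);d=np.array([np.cos(a),np.sin(a)]);n=np.array([-d[1],d[0]])
h=im['pixels'].astype(int); m=((h[:,:,0]-h[:,:,2]>50)&(h[:,:,0]>70)).astype(np.uint8)
k,l,st,c=cv2.connectedComponentsWithStats(m[:,250:400])
for i in range(1,k):
    if st[i,4]>200: print(st[i]+[250,0,0,0,0],c[i]+[250,0])
for v in range(60,300,15):
    r=np.where(m[v,250:400])[0]+250
    if len(r):
        p=at(im,(r.min()+r.max())/2,v,50);q=p[:2]-o;print(v,r.min(),r.max(),p,'along %.1f left %.1f'%(q@d,q@n))
print(im['pixels'][60:170:2,322].astype(int).tolist(),s['eef_pos'])
E
```

```text
clock: 24.97
eef_pos: [386.2, -256.7, 2.5]
tool_rot: [-3.139, -0.002, 1.802]
force: [0.1, 0.5, 0.4]
width: 77.0
gripper_force: 0.0
clock: 25.38
eef_pos: [384.7, -255.5, 40.7]
tool_rot: [-3.135, -0.006, 1.803]
force: [0.1, -0.5, -0.6]
width: 85.8
gripper_force: 0.0
clock: 25.8
eef_pos: [388.2, -257.9, 164.8]
tool_rot: [3.14, 0.003, 1.801]
force: [-0.1, -0.1, 0.1]
width: 85.5
gripper_force: 0.0
clock: 25.97
eef_pos: [385.9, -256.5, 161.7]
tool_rot: [-3.138, -0.003, 1.802]
force: [0.4, 0.2, -0.5]
width: 85.3
gripper_force: 0.0
[ 310  158   30   73 2090] [324.6 192.6]
[353 317  40  23 422] [375.2 326.1]
165 310 339 [ 380.6 -230.1   50. ] along 84.5 left 2.1
180 310 339 [ 384.  -244.5   50. ] along 69.8 left 1.9
195 310 339 [ 387.5 -259.2   50. ] along 54.6 left 1.8
210 311 339 [ 391.5 -274.2   50. ] along 39.1 left 1.1
225 311 338 [ 394.7 -289.9   50. ] along 23.0 left 1.5
[[185, 183, 186], [184, 183, 187], [184, 181, 186], [187, 186, 190], [188, 186, 190], [187, 184, 188], [188, 188, 191], [188, 186, 189], [189, 188, 188], [185, 184, 186], [185, 186, 187], [184, 183, 185], [182, 181, 184], [179, 178, 180], [183, 182, 184], [181, 181, 184], [181, 180, 184], [180, 178, 181], [182, 181, 184], [180, 179, 182], [182, 181, 182], [180, 178, 180], [181, 181, 185], [181, 181, 182], [180, 179, 181], [182, 181, 183], [180, 180, 183], [179, 179, 179], [179, 178, 182], [178, 177, 180], [178, 178, 181], [180, 179, 180], [176, 178, 179], [179, 178, 179], [178, 177, 179], [178, 177, 179], [183, 181, 184], [178, 176, 178], [172, 174, 167], [64, 63, 63], [30, 27, 27], [32, 33, 31], [28, 27, 27], [31, 29, 31], [22, 21, 23], [109, 108, 108], [197, 197, 200], [197, 196, 199], [169, 170, 172], [110, 70, 49], [181, 105, 47], [190, 111, 54], [188, 110, 52], [189, 109, 53], [186, 109, 52]] [ 385.9 -256.5  161.7]
```

The log is in the groove with its end 1–2 pixels from the stop's face. Before handing in, one last check of the bystanders and pusher against the first top picture.

```bash
python3 - <<'E'
from h import *
t=load('top0.png')['pixels'].astype(int); c=ctrl.get_image('top')['pixels'].astype(int)
D=np.abs(t-c).max(2)
for n,(u,v) in dict(sugar=(205,159),cups=(189,193),candyA=(342,144),candyB=(364,176),cutter=(390,159),press=(324,213),botA=(433,162),botB=(459,190),pusherL=(225,215),pusherR=(275,227)).items():
    q=D[v-12:v+13,u-12:u+13]; print(n,(q>40).sum())
E
```

```text
sugar 0
cups 0
candyA 0
candyB 0
cutter 0
press 0
botA 0
botB 271
pusherL 0
pusherR 11
```

```bash
python3 - <<'E'
from h import *
t=load('side0.png')['pixels'].astype(int); c=ctrl.get_image('side')['pixels'].astype(int)
f=lambda a:((a[:,:,0]-a[:,:,2]>90)&(a[:,:,0]>130))[85:145,315:380].astype(np.uint8)
for a in(t,c):
    k,l,st,ce=cv2.connectedComponentsWithStats(f(a)); print([(st[i].tolist(),ce[i].round(1).tolist()) for i in range(1,k) if st[i,4]>40])
p=load('top0.png')['pixels'][185:197:3,453:466:4].tolist(); q=ctrl.get_image('top')['pixels'][185:197:3,453:466:4].tolist(); print(p[0],q[0],p[2],q[2])
E
```

```text
[([41, 6, 17, 45, 519], [48.9, 30.4]), ([9, 10, 16, 46, 517], [16.2, 35.0])]
[([9, 10, 16, 46, 522], [16.2, 34.9]), ([41, 21, 17, 30, 330], [48.7, 36.7])]
[[190, 120, 54], [207, 131, 56], [145, 88, 36], [225, 136, 66]] [[190, 121, 51], [212, 136, 59], [147, 91, 37], [223, 136, 68]] [[200, 128, 56], [219, 138, 59], [196, 123, 51], [156, 98, 43]] [[154, 141, 122], [156, 144, 124], [152, 142, 122], [149, 140, 121]]
```

Both bottles keep the same outlines at their feet, so they have not moved; the arm only hides part of bottle_b. I hand in the job.

```bash
python3 -c "
from cell import ctrl
print(ctrl.finish_job())"
```

```text
the job is handed in; nothing more can be done
None
```

The job is handed in at about 26 s: the log was pushed out onto the rods and now lies in the block's groove a millimetre or two from the stop, the pusher is back in both V posts, and no bystander had moved in the last pictures; the hand-in returned no verdict.

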